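# Set the thickness stop of a strip jig with the setting block

### The job

On the plywood jig, slide the brass setting block under the leaning stop screw and fully home into the corner of the two dark steel bars. Then take the orange driver from its wooden stand, and with it turn the stop screw clockwise until its tip just bears on the block, so that the block would drag lightly beneath it: touching, but not forced down. Leave the block home under the screw, put the driver back upright and fully down in its stand, and leave the other things on the bench where they are.

Things in the scene. Friction and masses are not known exactly. Their poses are not given: they have to be found in the camera images.
- jig: Fixed jig: plywood bed, x -90 to 70, y -170 to 60 mm, top 18 mm above the table. Origin: on the table right below where the screw meets the block; z up, +x away from the robot when not turned, +y to its left. An aluminium column (x 41 to 63, y -25 to 25, top at 80 mm) has an arm towards -x that carries the stop screw over the bed.
- block_home (a point): Where the block's centre is when fully home: jig x 0, y -25 mm, z 26 mm, the block's length along jig y. Axes as the jig's. Two dark steel bars, 12 mm high on the bed, make the corner: one along y with its inner face at jig x = +18 mm (y -85 to 30), one along x with its inner face at jig y = +30 mm (x -25 to 30).
- stop_screw: Stop screw with a brass head 32 mm across. Axis in the jig's x-z plane, leaning 30 degrees from vertical, head towards jig -x. Origin: on the axis at the slots' floor; z along the axis out of the head. In the head's top a cross of two open slots along its x and y, 7 mm wide, 7 mm deep, between four square lugs (each 3.5 to 11.5 mm from the axis in x and y, tops at z = 7 mm).
- shank_end (a point): Lower end of the screw's shank, 58 mm down its axis. Out of it stands a steel pin with a 5 mm radius ball end, by an unknown 13 to 17 mm. Clockwise seen from the head drives the screw in, 4 mm a radian (quick thread). It turns stiffly (0.09 N m) and stays where left; bearing on the block adds about 0.0035 N m per newton, and 1.5 mm too far is too hard. It needs 0.5 to 1.75 rad from the start.
- block_center (a point): Centre of the brass setting block (half-way up its slab): slab 36 (x) x 110 (y) x 16 mm high, about 0.4 kg, lying on the jig's bed. Its red finger tab stands on its top at the -y end.
- block_tab (a point): Grip point on the block's red tab, which is 20 (x) x 12 (y) mm and stands 34 mm above the slab's top (from 16 to 50 mm above the bed); this point is 39 mm above the block's underside, 49 mm from the block's centre towards its -y. Axes as the block's.
- stand: The fixed wooden stand of the driver: block 50 x 50 mm on an 80 mm square foot, top at 90 mm; in it a square upright hole, 22 mm wide, from the top down to 8 mm above the table. Origin: centre of its underside on the table, z up.
- driver_handle (a point): Centre of the grip on the driver's orange handle, 125 mm above its tip. The handle is 24 mm square (sides along its x and y) and 70 mm long (84 to 154 mm above the tip); below it a black collar 36 mm across (78 to 84 mm above the tip) rests on the stand's top when fully down. z runs up along the driver. Mass about 0.15 kg.
- driver_tip (a point): The lower end of the driver's flat blade, 16 (y) x 3 (x) mm, ground at the end of a 16 mm shaft; the blade is 10 mm long below the shaft. On the driver's axis; axes as the handle's. When in the stand it is 12 mm above the table.
- bentbox: Bystander: round bentwood box with lid, 94 mm across, 57 mm high. Origin under its centre.
- glue: Bystander: white glue jar with green cap, 52 mm across, 100 mm high. Origin under its centre.
- mallet: Bystander: a mallet lying on the bench.
- brush: Bystander: a brush lying on the bench.
- offcut: Bystander: thin wood offcut 50 x 160 x 6 mm.
- former: Bystander: rounded wooden former 90 x 60 x 50 mm.
- hoop: Bystander: wooden hoop 120 mm across, 30 mm high.
Not all that is in view belongs to the job. Of the things shaped like the part that bears block_center, the brass one is meant. What is shaped like the stand but red is not meant.

How it is judged:
On the way, in this order (a step that is already met when the one before it is completed fails the run):
1. the setting block lies flat and fully home in the corner under the screw (x of block_center in the frame of jig above -0.0025 m and y of block_center in the frame of jig above -0.0275 m and z of block_center in the frame of jig below 0.029 m and angle between the y axis of block_center and the y axis of jig, either way round below 0.05 rad), for 0.2 s.
2. the driver's blade is down in the slots of the screw (z of driver_tip in the frame of stop_screw below 0.004 m and distance between driver_tip and stop_screw below 0.006 m), for 0.2 s.
3. the driver has turned the screw down onto the block (distance between driver_tip and stop_screw below 0.008 m and contact force between stop_screw and block above 1 N), for 0.1 s.
At the end, for the whole second after the job is handed in: The block lies flat and at rest within 2.5 mm and 0.05 rad of home in the corner, the screw's tip bears on it with 1 to 18 N, and the driver stands in its stand, upright within 0.1 rad, its tip within 8 mm of the stand's axis and no more than 4 mm above its place fully down (all of step 1 and x of block_center in the frame of jig below 0.0025 m and y of block_center in the frame of jig below -0.0225 m and contact force between stop_screw and block between 1 and 18 N and horizontal distance between driver_tip and stand below 0.008 m and height (world z) of driver_tip below 0.016 m and angle between driver_tip's own z axis and vertical below 0.1 rad and linear speed of block below 0.01 m/s); the robot touches nothing.
It fails at once if the screw is forced onto the block with more than 40 N (contact force between stop_screw and block above 40 N).
It fails at once if another thing on the bench is moved by more than 30 mm (distance of any of bentbox, glue, mallet, brush, offcut, former, hoop from where it was at the start of the episode above 0.03 m).
It also fails if it takes over 72 s, if anything falls off the work surface, if the arm or the gripper's body presses on something with over 40 N, if the wrist force passes 120 N, or if a joint passes its speed limit or range.

### The arm

A 6-joint arm with a two-finger parallel gripper is mounted at the origin on the work surface. World frame = base frame: x ahead of the robot, y to its left, z up, the work surface at z = 0. Lengths are in m, angles in rad, forces in N, time in s.
With the tool pointing down it reaches from about 0.35 to 0.775 m from the base axis. Payload 5.5 kg.
Tool frame: the origin (TCP) lies at the very end of the fingers, on their centre line; the grasp point (between the pads) lies 19 mm behind it (env.grip_point_offset is the distance from the TCP to the grasp point, in m); z points along the fingers, y is the line along which they close (so a half turn about z gives the same grasp; the last joint's range is limited). The gripper opens to 85 mm and grips with 20 to 120 N. Pads are 22 mm wide; open, the fingers measure 114 mm over their backs; the gripper's body (76 mm by 85 mm) begins 54 mm behind the grasp point. The pads swing forward as they close: fully open they stand 13 mm farther back than shut.
Start: joints at [1.04, 0.313, 0.046, 1.304, 0, 1.431], TCP at [0.219, 0.532, 0.231] pointing down, gripper open.
Joint ranges: [-2.76, 2.76], [-0.86, 1.69], [-1.03, 1.26], [-2.2, 2.34], [-1.47, 1.5], [-3.14, 3.14]. Speed limits (rad/s): [2.57, 2.57, 3.14, 3.14, 3.14, 3.14].

### API

Orientations are given as a unit quaternion [w, x, y, z].
In Python, from workcell import sensors, imaging, workorder, env gives the robot as it stands.
- The arm moves only by the shell command python3 -m handwheel 'ROWS' [FORCE]. ROWS is JSON, a list of rows, each a list of 5 numbers: the shift along the tool's x, y, z in mm, then the turn about the tool's z in rad, then the opening, from 0 (shut) to 1 (fully open). A call has 1 to 8 rows; each row is the pose to reach, as a shift and turn from the pose commanded when the call began, along the tool's axes at that moment; what a row does not reach only later rows make up. A row lasts 1/10 s, in which the tool goes at most 50 mm and 8.59 degrees, less where a joint would pass 70% of its speed; a pose out of reach is approached as far as the arm can. A call with a gripper value outside its range is refused whole. The fingers move at their own pace and stop on an object; FORCE is the grip in N (left out, the last holds). Time passes only in rows, so rows that repeat a pose let the fingers close. It gives the time, the measured TCP pose, the force, the opening and the grip force at its end, in the units of the state.
- sensors.get_state(): the state, without advancing time (a new reading comes with each control period).
- imaging.read_camera(name): name is "scene" or "side" or "wrist"; returns a dict with "color" (384x512x3 uint8, blue, green, red), "z_map" (384x512 float32, m along the optical axis (not along the pixel's ray), 0 where there is no reading), "fx", "fy", "cx", "cy" (pixels), "xyz" and "rotation" of the camera in the world. Camera axes: x right, y down, z forward; pixel columns grow to the right and rows downward; lengths in m; the calibration is good to about 2 mm. A picture is of the moment at which its call begins.
- workorder.hand_in(): hands the job in; it is judged then, once.
The state is a dict: "clock": time; "joint_pos": joint angles; "qvel": joint speeds; "tau": joint torques, N m; "tcp_pos": TCP position; "orientation": TCP orientation; "wrist_force": force on the tool from outside, world axes, zero at the start; "ft_torque": the same for the moment, N m; "finger_gap": finger opening in m; "grip_force": force on a finger pad.
Only numpy, scipy, OpenCV 4.12 (cv2) and the standard library are available. Lean on these libraries where they do the work, as an engineer would, in place of code of your own. Each camera call takes 0.05 s, during which the arm holds its last target. There are 200 camera calls.

## Working session

There is one attempt and no reset: what is moved stays moved. The work goes in short steps, Python scripts to look and compute and a shell command to move; the robot and the scene stay as the last step left them, time stands still between calls to the robot, and variables do not carry over. Pictures are saved under pics/ and viewed, at most 10 in all, crops included, and the job is handed in when it is done.

```bash
mkdir -p pics; ls; cat > h.py <<'E'
import sys
import numpy as np, cv2, pickle
from workcell import sensors, imaging, workorder, env
def grab(name,tag=None):
    d=imaging.read_camera(name)
    if tag:
        cv2.imwrite(f'pics/{tag}.png',d['color']); pickle.dump(d,open(f'pics/{tag}.pkl','wb'))
    return d
def load(tag): return pickle.load(open(f'pics/{tag}.pkl','rb'))
def cloud(d):
    "world xyz per pixel (H,W,3), nan where no reading"
    z=d['z_map'].astype(float); v,u=np.indices(z.shape)
    p=np.dstack([(u-d['cx'])/d['fx']*z,(v-d['cy'])/d['fy']*z,z])
    w=p@R(d).T+np.array(d['xyz']); w[z<=0]=np.nan
    return w
def R(d):
    r=np.array(d['rotation'],float)
    if r.shape==(3,3): return r
    from scipy.spatial.transform import Rotation
    return Rotation.from_quat(np.roll(r,-1)).as_matrix()
def proj(d,P):
    c=(np.atleast_2d(P)-np.array(d['xyz']))@R(d)
    return np.c_[c[:,0]/c[:,2]*d['fx']+d['cx'],c[:,1]/c[:,2]*d['fy']+d['cy']]
E
python3 - <<'E'
from h import *
for n in('scene','side'):
    d=grab(n,n+'0'); print(n,d['xyz'],np.round(R(d),3).tolist(),d['fx'],np.isfinite(cloud(d)).mean())
print(sensors.get_state()); print(env.grip_point_offset)
a=np.vstack([load('scene0')['color'],load('side0')['color']])
cv2.imwrite('pics/both0.png',cv2.resize(a,(400*2,600*2)) if 0 else cv2.resize(np.hstack([load('scene0')['color'],load('side0')['color']]),(800,300)))
E
```

```text
pics
scene [ 0.94406913 -0.64273512  1.11846397] [[0.828, 0.454, -0.33], [0.561, -0.665, 0.493], [0.004, -0.593, -0.805]] 418.001044205886 0.9957122802734375
side [ 0.25159501 -0.95740084  0.99154329] [[0.959, -0.178, 0.22], [-0.283, -0.634, 0.72], [0.011, -0.753, -0.658]] 447.5379456246727 0.9957529703776041
{'clock': 0.1, 'joint_pos': array([1.04039572e+00, 3.13945672e-01, 4.50741354e-02, 1.30363394e+00,
       2.14171177e-07, 1.43118192e+00]), 'qvel': array([-0.00047741, -0.00216282,  0.00174379,  0.00158999, -0.00037923,
       -0.00041334]), 'tau': array([ 1.94031629e-03, -4.81724489e+01,  2.99244529e+01,  1.27174592e-02,
       -1.26701880e-04,  1.49848240e-06]), 'tcp_pos': array([0.21879821, 0.53122666, 0.23047893]), 'orientation': array([-2.81064347e-04,  1.94152099e-01,  9.80971066e-01, -8.07029947e-04]), 'wrist_force': array([-0.63583407, -0.17563185,  0.59800699]), 'ft_torque': array([-0.00634349, -0.03495481, -0.03001897]), 'grip_force': 0.0, 'finger_gap': 0.08529445052408405}
0.0187
```

View pics/scene0.png

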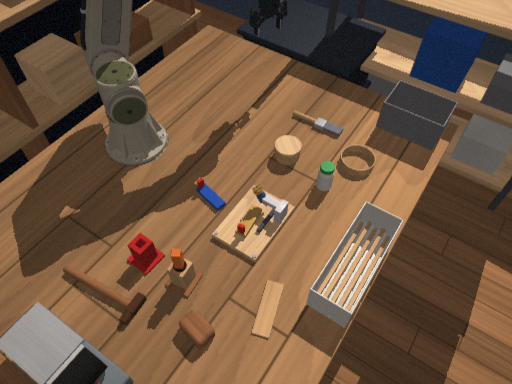

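View pics/side0.png

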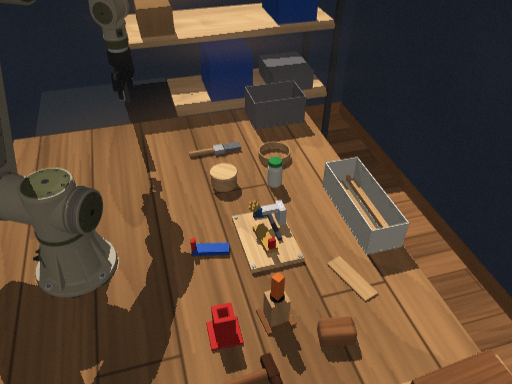

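The scene camera shows the jig near pixel (253,225), the screw head at (258,190) and the red tab at (241,229). The driver in its wooden stand is at (178,262), with a red decoy stand to its left and a blue decoy block at (210,196). The side view agrees: jig (265,240), driver (278,290).

```bash
python3 - <<'E'
from h import *
for n in('scene0','side0'):
    d=load(n); w=cloud(d); hsv=cv2.cvtColor(d['color'],cv2.COLOR_BGR2HSV)
    ok=(w[...,0]>.2)&(w[...,0]<.9)&(abs(w[...,1])<.5)
    H,S,V=[hsv[...,i].astype(int) for i in range(3)]
    print(n)
    def rep(k,m):
        nn,l,st,c=cv2.connectedComponentsWithStats((m&ok).astype(np.uint8))
        for i in range(1,nn):
            if st[i,4]>25:
                p=w[l==i]; print(k,st[i,4],c[i].round(),'med',np.nanmedian(p,0).round(4),'max z',np.nanpercentile(p[:,2],97).round(4))
    rep('red',((H<5)|(H>176))&(S>170)&(V>90)&(w[...,2]>.03))
    rep('orange',(H>=6)&(H<16)&(S>200)&(V>120)&(w[...,2]>.07))
    # bed top
    m=ok&(abs(w[...,2]-.018)<.005)&(w[...,0]>.35)
    m=cv2.morphologyEx(m.astype(np.uint8),cv2.MORPH_OPEN,np.ones((3,3)))
    nn,l,st,c=cv2.connectedComponentsWithStats(m)
    i=1+np.argmax(st[1:,4]); p=w[l==i]; r=cv2.minAreaRect(p[:,:2].astype(np.float32)); print('bed',st[i,4],r,np.median(p[:,2]))
    for lo,hi,nm in((.084,.097,'stand top'),(.074,.09,'col')):
        m=ok&(w[...,2]>lo)&(w[...,2]<hi)
        rep(nm,m)
    rep('standtop',ok&(w[...,2]>.08)&(w[...,2]<.11))
E
```

```text
scene0
red 33 [200. 181.] med [ 0.3344 -0.0388  0.0472] max z 0.0522
red 45 [241. 228.] med [ 0.5508 -0.119   0.0604] max z 0.0728
red 281 [139. 244.] med [ 0.3559 -0.3364  0.0893] max z 0.0939
bed 1846 ((0.551448404788971, -0.06040988117456436), (0.16150441765785217, 0.21218417584896088), 0.40611207485198975) 0.018606625386163977
stand top 35 [326. 172.] med [0.6667 0.1887 0.0898] max z 0.0956
stand top 71 [377. 210.] med [0.8611 0.1475 0.0901] max z 0.0963
stand top 259 [140. 243.] med [ 0.3558 -0.3347  0.0901] max z 0.094
stand top 203 [180. 269.] med [ 0.5058 -0.3352  0.0906] max z 0.096
stand top 62 [323. 299.] med [ 0.8623 -0.1886  0.09  ] max z 0.0958
col 49 [326. 174.] med [0.6691 0.189  0.0799] max z 0.0894
col 283 [273. 202.] med [0.5895 0.002  0.0807] max z 0.0862
col 99 [376. 211.] med [0.8597 0.1474 0.0826] max z 0.0897
col 174 [140. 245.] med [ 0.3565 -0.3375  0.087 ] max z 0.0897
col 116 [181. 271.] med [ 0.5117 -0.3396  0.087 ] max z 0.09
col 79 [322. 300.] med [ 0.861  -0.1887  0.0828] max z 0.0897
standtop 176 [327. 167.] med [0.6618 0.1992 0.1   ] max z 0.1041
stan
[... 943 characters left out ...]
68.] med [0.6553 0.1878 0.08  ] max z 0.0893
col 321 [358. 210.] med [ 0.8216 -0.1035  0.082 ] max z 0.0895
col 231 [271. 208.] med [ 0.5901 -0.0011  0.079 ] max z 0.0871
col 192 [276. 303.] med [ 0.4849 -0.3454  0.0872] max z 0.0898
col 328 [223. 315.] med [ 0.3564 -0.3402  0.0875] max z 0.0899
standtop 135 [275. 162.] med [0.6594 0.1961 0.098 ] max z 0.1019
standtop 584 [355. 201.] med [ 0.8225 -0.0688  0.0921] max z 0.1012
standtop 106 [254. 207.] med [ 0.5291 -0.0025  0.1001] max z 0.1089
standtop 37 [278. 206.] med [ 0.6084 -0.0017  0.0812] max z 0.0828
standtop 319 [276. 300.] med [ 0.4867 -0.3383  0.0898] max z 0.1064
standtop 365 [223. 314.] med [ 0.3564 -0.3375  0.0886] max z 0.0921
```

```bash
python3 -m handwheel '[[-534,-429,-80,1.18,1],[-534,-429,-80,1.18,1],[-534,-429,-80,1.18,1],[-534,-429,-80,1.18,1],[-534,-429,-80,1.18,1],[-534,-429,-80,1.18,1],[-534,-429,-80,1.18,1],[-534,-429,-80,1.18,1]]'; python3 -c "
from h import *; s=sensors.get_state(); print(s['joint_pos'])"
```

```text
clock: 0.9
tcp_pos: [0.411, 0.1817, 0.2778]
orientation: [-0.0, 0.709, 0.705, 0.0]
wrist_force: [0.8, 0.4, 0.8]
finger_gap: 0.0852
grip_force: 0.0
[ 2.37273955e-01  5.82383374e-02 -1.55009342e-01  1.35754543e+00
  1.55961891e-04  1.81369417e+00]
```

```bash
python3 -m handwheel '[[-280,130,-30,0,1],[-280,130,-30,0,1],[-280,130,-30,0,1],[-280,130,-30,0,1],[-280,130,-30,0,1],[-280,130,-30,0,1],[-280,130,-30,0,1],[-280,130,-30,0,1]]'; python3 - <<'E'
from h import *
d=grab('wrist','w1'); print(sensors.get_state()['tcp_pos'],d['xyz'],R(d).round(3).tolist(),d['fx'])
cv2.imwrite('pics/w1b.png',cv2.resize(d['color'],(800,600),interpolation=cv2.INTER_CUBIC))
E
```

```text
clock: 1.7
tcp_pos: [0.5409, -0.0981, 0.3067]
orientation: [-0.001, 0.708, 0.706, -0.0]
wrist_force: [-0.8, 0.5, 0.4]
finger_gap: 0.0857
grip_force: 0.0
[ 0.54028075 -0.09658798  0.30689696] [ 0.54168041 -0.02211198  0.44979852] [[1.0, -0.002, -0.003], [-0.003, -0.955, -0.298], [-0.002, 0.298, -0.955]] 333.92292996073996
```

View pics/w1b.png

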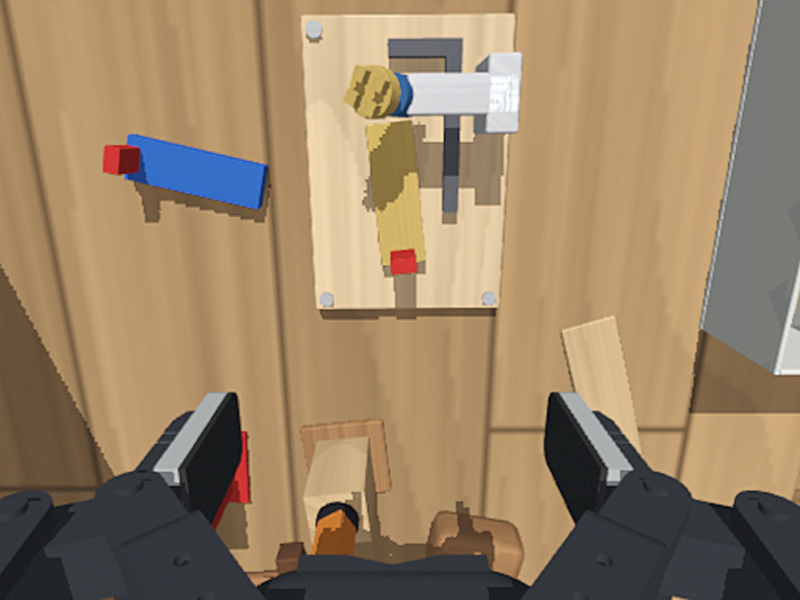

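The wrist view (800x600) shows the jig with its bed corners at about (302,15) and (498,308). The brass block runs from (388,125) to (403,265), turned slightly, with the red tab at (403,262). The screw head is at (372,92), the steel corner at (455,50), and the driver at (335,525) has its handle leaning out of view.

```bash
python3 - <<'E'
from h import *
d=load('w1'); w=cloud(d); hsv=cv2.cvtColor(d['color'],cv2.COLOR_BGR2HSV)
H,S,V=[hsv[...,i].astype(int) for i in range(3)]
reg=(w[...,0]>.42)&(w[...,0]<.68)&(w[...,1]>-.25)&(w[...,1]<.09)
def rect(m,n):
    nn,l,st,c=cv2.connectedComponentsWithStats(cv2.morphologyEx((m&reg).astype(np.uint8),cv2.MORPH_OPEN,np.ones((3,3))))
    for i in range(1,nn):
        if st[i,4]>60:
            p=w[l==i]; r=cv2.minAreaRect(p[:,:2].astype(np.float32)); print(n,st[i,4],c[i].round(),'rect',np.round(r[0],4),np.round(r[1],4),round(r[2],2),'z',np.median(p[:,2]).round(4),'med',np.median(p,0).round(4))
z=w[...,2]
rect((z>.012),'bed+')
rect((abs(z-.034)<.0035),'block top')
rect((abs(z-.030)<.003)&(S<90),'bars')
rect((z>.05)&((H<6)|(H>175))&(S>150),'tab')
rect((abs(z-.08)<.004),'arm')
m=(z>.085)
rect(m,'head')
# bed edges: mask raster lines
m=(reg&(z>.012)&(z<.024))
pts=w[m]
for y in np.arange(-.16,.05,.03):
    q=pts[abs(pts[:,1]-y)<.004]; print(round(y,3),q[:,0].min().round(4),q[:,0].max().round(4),end=' | ')
print()
for x in np.arange(.49,.63,.03):
    q=pts[abs(pts[:,0]-x)<.004]; print(round(x,3),q[:,1].min().round(4),q[:,1].max().round(4),end=' | ')
E
```

```text
bed+ 24145 [262. 100.] rect [ 0.5529 -0.0512] [0.1602 0.2307] 0.23 z 0.0192 med [ 0.5532 -0.0356  0.0192]
bed+ 329 [162. 117.] rect [ 0.428  -0.0607] [0.0363 0.0167] 86.61 z 0.0166 med [ 0.4272 -0.0583  0.0166]
bed+ 31324 [256. 340.] rect [ 0.5418 -0.0948] [0.0306 0.1474] 89.8 z 0.3748 med [ 0.5441 -0.0874  0.3748]
block top 2498 [253. 120.] rect [ 0.5438 -0.0671] [0.036 0.11 ] 6.18 z 0.0346 med [ 0.543  -0.0608  0.0346]
bars 664 [275.  32.] rect [0.5656 0.0349] [0.0234 0.0542] 88.85 z 0.0305 med [0.5706 0.0386 0.0305]
bars 625 [289. 105.] rect [ 0.5868 -0.0444] [0.0121 0.0734] 0.51 z 0.0305 med [ 0.5867 -0.0434  0.0305]
tab 206 [258. 168.] rect [ 0.5486 -0.115 ] [0.019  0.0115] 4.15 z 0.0683 med [ 0.5487 -0.1134  0.0683]
arm 2444 [302.  60.] rect [0.588  0.0041] [0.0757 0.0494] 0.22 z 0.0805 med [0.5985 0.0043 0.0805]
head 1074 [241.  59.] rect [0.5323 0.0027] [0.0322 0.038 ] 66.0 z 0.1041 med [0.5307 0.0038 0.1041]
head 31324 [256. 340.] rect [ 0.5418 -0.0948] [0.0306 0.1474] 89.8 z 0.3748 med [ 0.5441 -0.0874  0.3748]
-0.16 0.4733 0.6326 | -0.13 0.4735 0.6322 | -0.1 0.4737 0.6328 | -0.07 0.4201 0.6325 | -0.04 0.42 0.632 | -0.01 0.473 0.6039 | 0.02 0.4735 0.6036 | 0.05 0.4727 0.6323 | 
0.49 -0.1653 0.0633 | 0.52 -0.1658 0.063 | 0.55 -0.1656 0.063 | 0.58 -0.1657 0.0629 | 0.61 -0.1664 0.064 |
```

```bash
python3 -m handwheel '[[-18,8,50,-0.1,1],[-18,8,100,-0.1,1],[-18,8,150,-0.1,1],[-18,8,200,-0.1,1],[-18,8,200,-0.1,1],[-18,8,200,-0.1,1]]'; python3 - <<'E'
from h import *
d=grab('wrist','w2'); w=cloud(d); hsv=cv2.cvtColor(d['color'],cv2.COLOR_BGR2HSV)
H,S,V=[hsv[...,i].astype(int) for i in range(3)]
m=((H<6)|(H>175))&(S>150)&(w[...,2]>.062)&(w[...,2]<.08)&(w[...,0]>.48)
p=w[m]; print(m.sum(),cv2.minAreaRect(p[:,:2].astype(np.float32)),np.median(p,0)); s=sensors.get_state();print(s['tcp_pos'],s['orientation'])
E
```

```text
clock: 2.35
tcp_pos: [0.5475, -0.1125, 0.1077]
orientation: [-0.001, 0.67, 0.742, -0.0]
wrist_force: [0.7, -1.1, 1.2]
finger_gap: 0.0855
grip_force: 0.0
685 ((0.548702597618103, -0.11467203497886658), (0.019195951521396637, 0.011916537769138813), 4.6868133544921875) [ 0.5486034  -0.11348309  0.06842081]
[ 0.54932051 -0.1134309   0.10969237] [6.71175092e-04 6.70275624e-01 7.42111833e-01 4.06194900e-04]
```

```bash
python3 -m handwheel '[[-1,0,40,0,1],[-1,0,67,0,1],[-1,0,67,0,1],[-1,0,67,0,0],[-1,0,67,0,0],[-1,0,67,0,0],[-1,0,67,0,0],[-1,0,67,0,0]]' 40;python3 -m handwheel '[[0,0,0,0,0],[0,0,0,0,0],[0,0,0,0,0]]'
```

```text
clock: 3.2
tcp_pos: [0.5496, -0.1157, 0.0419]
orientation: [0.001, 0.671, 0.742, 0.0]
wrist_force: [-1.0, -0.5, 4.4]
finger_gap: 0.0189
grip_force: 39.8
clock: 3.5
tcp_pos: [0.5496, -0.1157, 0.0419]
orientation: [0.001, 0.671, 0.742, 0.0]
wrist_force: [-0.1, 0.3, 6.0]
finger_gap: 0.019
grip_force: 39.9
```

```bash
python3 -m handwheel '[[0,0,0,0.05,0],[0,0,0,0.098,0],[0,0,0,0.098,0]]'; python3 -m handwheel '[[5,3,0,0,0],[10,7,0,0,0],[18,11,0,0,0],[26,11,0,0,0],[34,11,0,0,0],[42,11,0,0,0],[42,11,0,0,0]]'
```

```text
clock: 3.8
tcp_pos: [0.5492, -0.1156, 0.0419]
orientation: [0.001, 0.707, 0.707, 0.0]
wrist_force: [-2.1, -0.0, 7.1]
finger_gap: 0.0193
grip_force: 40.1
clock: 4.5
tcp_pos: [0.5608, -0.0731, 0.0419]
orientation: [0.001, 0.706, 0.708, 0.001]
wrist_force: [-0.2, -0.7, 6.2]
finger_gap: 0.0192
grip_force: 40.0
```

```bash
python3 - <<'E'
from h import *
d=grab('wrist','w3'); w=cloud(d); reg=(w[...,0]>.42)&(w[...,0]<.68)&(w[...,1]>-.25)&(w[...,1]<.09)
hsv=cv2.cvtColor(d['color'],cv2.COLOR_BGR2HSV)
m=reg&(abs(w[...,2]-.0345)<.0025)&(hsv[...,1]>90)
p=w[m]; print(m.sum(),cv2.minAreaRect(p[:,:2].astype(np.float32)))
m=reg&(abs(w[...,2]-.0305)<.002)&(hsv[...,1]<90); p=w[m]; print(m.sum(),p[:,:2].min(0),p[:,:2].max(0))
E
```

```text
10287 ((0.560197651386261, -0.01911892369389534), (0.036103539168834686, 0.10110452026128769), 1.0651559829711914)
5162 [ 0.53740351 -0.08064656] [0.60429914 0.03735381]
```

```bash
python3 -m handwheel '[[0,1.5,0,0,0],[0,1.5,0,0,0],[0,1.5,0,0,0]]'; python3 -m handwheel '[[2,0.5,0,0,0],[2,0.5,0,0,0],[2,0.5,0,0,0]]';python3 -m handwheel '[[1,0.5,0,0,0],[1,0.5,0,0,0],[1,0.5,0,0,0]]'
```

```text
clock: 4.85
tcp_pos: [0.5608, -0.0731, 0.0419]
orientation: [0.0, 0.706, 0.708, 0.0]
wrist_force: [-3.7, 0.2, 10.8]
finger_gap: 0.0194
grip_force: 40.5
clock: 5.15
tcp_pos: [0.5617, -0.072, 0.0419]
orientation: [0.001, 0.706, 0.708, -0.0]
wrist_force: [-3.9, -4.0, 8.9]
finger_gap: 0.0193
grip_force: 40.3
clock: 5.45
tcp_pos: [0.5622, -0.0713, 0.0419]
orientation: [0.001, 0.707, 0.708, -0.001]
wrist_force: [-2.9, -4.9, 8.2]
finger_gap: 0.0193
grip_force: 40.3
```

```bash
for i in 1; do python3 -m handwheel '[[1,1,0,0,0],[1,1,0,0,0],[1,1,0,0,0]]'; python3 -m handwheel '[[1,1,0,0,0],[1,1,0,0,0],[1,1,0,0,0]]';python3 -m handwheel '[[1,1,0,0,0],[1,1,0,0,0],[1,1,0,0,0]]'; done; python3 - <<'E'
from h import *
d=grab('wrist','w4'); 
cv2.imwrite('pics/w4b.png',cv2.resize(d['color'][:260],(800,406),interpolation=cv2.INTER_CUBIC))
E
```

```text
clock: 5.75
tcp_pos: [0.5625, -0.0708, 0.0419]
orientation: [0.001, 0.707, 0.707, -0.001]
wrist_force: [-5.0, -5.1, 10.2]
finger_gap: 0.0191
grip_force: 40.5
clock: 6.05
tcp_pos: [0.5626, -0.0706, 0.0419]
orientation: [0.001, 0.707, 0.707, -0.003]
wrist_force: [-7.5, -9.3, 12.2]
finger_gap: 0.0194
grip_force: 40.7
clock: 6.35
tcp_pos: [0.5627, -0.0703, 0.042]
orientation: [0.001, 0.707, 0.707, -0.004]
wrist_force: [-11.1, -11.7, 15.1]
finger_gap: 0.0189
grip_force: 41.0
```

View pics/w4b.png

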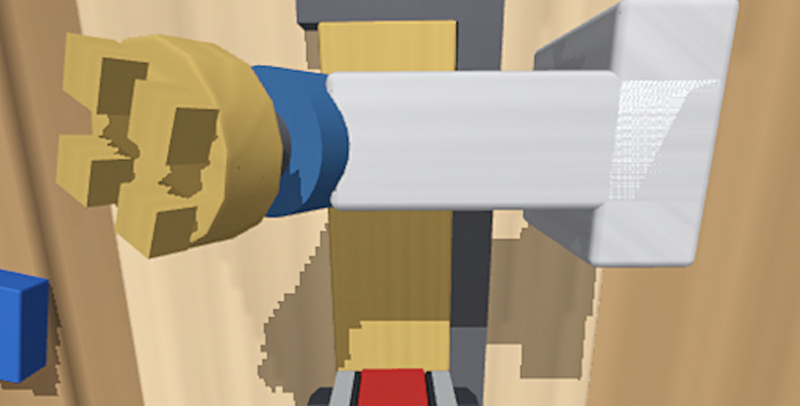

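The block edges now lie flush on both dark bars (right edge at x≈455, top edge at y≈22). The slot cross shows at (135,150) in the head, four lugs turned roughly 15°. I'll relax, release, lift and measure the head.

```bash
python3 -m handwheel '[[-2,-2,0,0,0],[-2,-2,0,0,0],[-2,-2,0,0,0.5],[-2,-2,0,0,0.7],[-2,-2,0,0,0.7],[-2,-2,0,0,0.7]]'; python3 -m handwheel '[[0,0,-40,0,0.7],[0,0,-90,0,0.7],[-20,0,-140,0,1],[-20,-15,-190,0,1],[-20,-35,-190,0,1],[-20,-35,-190,0,1],[-20,-35,-190,0,1]]'
python3 - <<'E'
from h import *
s=sensors.get_state(); print(s['tcp_pos'],s['ft_torque'],s['wrist_force'],s['joint_pos'])
d=grab('wrist','w5'); w=cloud(d); reg=(w[...,0]>.42)&(w[...,0]<.68)&(w[...,1]>-.25)&(w[...,1]<.09)
hsv=cv2.cvtColor(d['color'],cv2.COLOR_BGR2HSV)
m=reg&(abs(w[...,2]-.0345)<.0025)&(hsv[...,1]>90)&(w[...,0]>.535)&(w[...,0]<.59)
p=w[m]; print(m.sum(),cv2.minAreaRect(p[:,:2].astype(np.float32)))
m=reg&(abs(w[...,2]-.0305)<.0015)&(hsv[...,1]<90); p=w[m]; print(m.sum(),p[:,:2].min(0),p[:,:2].max(0))
# head in screw axis coords: origin O=jig(0,0,34), u=axis
a=np.pi/6; J=np.array([.5629,.0038,.034]); ez=np.array([-np.sin(a),0,np.cos(a)]); ex=np.array([np.cos(a),0,np.sin(a)]); ey=np.array([0,1,0])
hm=reg&(w[...,2]>.085)&(w[...,2]<.14)&(w[...,0]<.56)&(abs(w[...,1]-.004)<.03)
q=(w[hm]-J)@np.c_[ex,ey,ez]
print(q.min(0),q.max(0)); h,e=np.histogram(q[:,2],40); print(np.c_[e[:-1].round(4),h].tolist())
np.save('q.npy',q)
E
```

```text
clock: 7.0
tcp_pos: [0.563, -0.069, 0.0403]
orientation: [-0.0, 0.706, 0.708, -0.0]
wrist_force: [0.4, 0.1, -0.2]
finger_gap: 0.0594
grip_force: 0.0
clock: 7.7
tcp_pos: [0.5282, -0.0893, 0.2304]
orientation: [0.0, 0.706, 0.708, 0.0]
wrist_force: [0.9, 0.2, -1.0]
finger_gap: 0.0858
grip_force: 0.0
[ 0.52821797 -0.08926653  0.2303822 ] [ 0.03889945  0.08017371 -0.00300595] [ 0.94351945  0.23709407 -0.95379949] [-3.17519422e-01  2.36842264e-01 -5.88526066e-02  1.27488306e+00
  3.70022598e-04  1.25136490e+00]
2718 ((0.5623091459274292, -0.02113572508096695), (0.03559166193008423, 0.10982741415500641), 0.789319634437561)
1773 [ 0.53816082 -0.08021446] [0.60391561 0.04605873]
[-0.01296313 -0.01511473  0.04942878] [0.01915325 0.01586572 0.08572104]
[[0.0494, 7.0], [0.0503, 12.0], [0.0512, 20.0], [0.0522, 57.0], [0.0531, 56.0], [0.054, 5.0], [0.0549, 0.0], [0.0558, 0.0], [0.0567, 0.0], [0.0576, 0.0], [0.0585, 0.0], [0.0594, 0.0], [0.0603, 0.0], [0.0612, 0.0], [0.0621, 0.0], [0.063, 0.0], [0.0639, 2.0], [0.0649, 6.0], [0.0658, 23.0], [0.0667, 17.0], [0.0676, 20.0], [0.0685, 20.0], [0.0694, 25.0], [0.0703, 18.0], [0.0712, 21.0], [0.0721, 29.0], [0.073, 18.0], [0.0739, 21.0], [0.0748, 58.0], [0.0757, 229.0], [0.0766, 334.0], [0.0776, 105.0], [0.0785, 29.0], [0.0794, 36.0], [0.0803, 35.0], [0.0812, 38.0], [0.0821, 51.0], [0.083, 213.0], [0.0839, 192.0], [0.0848, 31.0]]
```

```bash
python3 - <<'E'
from h import *
from scipy.optimize import differential_evolution as DE
q=np.load('q.npy')*1e3
L=q[(q[:,2]>82.3)&(q[:,2]<86)][:,:2]; F=q[(q[:,2]>74.5)&(q[:,2]<78)][:,:2]; A=q[(q[:,2]>70)][:,:2]
print(len(L),len(F),L.mean(0))
def sd(p,c,t):
    r=(p-c[:2])@np.array([[np.cos(t),-np.sin(t)],[np.sin(t),np.cos(t)]])
    d=np.abs(np.abs(r)-7.5)-4
    return d.max(1)
f=lambda v:np.clip(sd(L,v,v[2]),0,3).sum()+np.clip(-sd(F,v,v[2]),0,3).sum()
r=DE(f,[(-3,6),(-4,4),(-.8,.8)],seed=1); print(r.x,r.fun)
a=np.pi/6; J=np.array([.5629,.0038,.034]); ez=np.array([-np.sin(a),0,np.cos(a)]); ex=np.array([np.cos(a),0,np.sin(a)])
print('slot floor origin world',J+ex*r.x[0]/1e3+ez*.0765+np.array([0,r.x[1]/1e3,0]))
E
python3 -m handwheel '[[-50,-20,0,0,1],[-100,-25,0,0,1],[-100,-25,0,0,1],[-100,-25,0,0,1]]'
python3 - <<'E'
from h import *
s=sensors.get_state(); print(s['tcp_pos'])
d=grab('wrist','w6')
cv2.imwrite('pics/w6b.png',d['color'])
E
```

```text
479 702 [3.12992556 0.42602516]
[ 2.51255197  0.29720563 -0.45378816] 27.491003197510096
slot floor origin world [0.52682593 0.00409721 0.10150722]
clock: 8.15
tcp_pos: [0.5032, -0.1904, 0.2289]
orientation: [-0.001, 0.707, 0.707, -0.0]
wrist_force: [0.4, -0.0, -0.0]
finger_gap: 0.0851
grip_force: 0.0
[ 0.50318495 -0.19036733  0.22885894]
```

View pics/w6b.png

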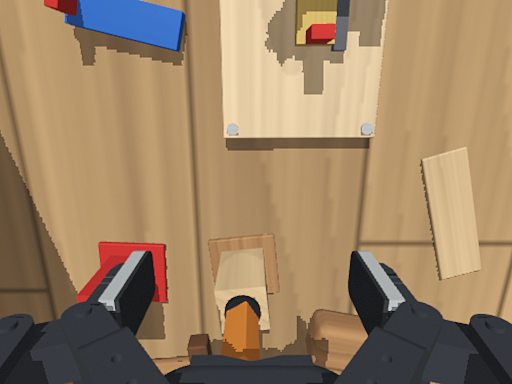

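The driver handle appears at about (240,330) behind the black collar at (243,303). The stand is nearly axis-aligned with the hole side hidden, and the red decoy stand is at (120,290).

```bash
python3 - <<'E'
from h import *
for n in('w6','w5','scene0','side0'):
    d=load(n); w=cloud(d); hsv=cv2.cvtColor(d['color'],cv2.COLOR_BGR2HSV)
    H,S,V=[hsv[...,i].astype(int) for i in range(3)]
    reg=(w[...,0]>.43)&(w[...,0]<.56)&(w[...,1]>-.42)&(w[...,1]<-.28)
    o=reg&(H>=4)&(H<20)&(S>170)&(w[...,2]>.11)
    p=w[o]
    if len(p)<20: continue
    print(n,len(p),'z',np.percentile(p[:,2],[1,50,99]).round(4),'xy rng',p.min(0).round(4),p.max(0).round(4),'rect all',cv2.minAreaRect(p[:,:2].astype(np.float32)))
    t=p[abs(p[:,2]-.166)<.004]
    if len(t)>15: print('  top',len(t),cv2.minAreaRect(t[:,:2].astype(np.float32)),np.median(t[:,2]))
    t=w[reg&(abs(w[...,2]-.09)<.003)&(S<170)]
    if len(t)>15: print('  stand top',len(t),cv2.minAreaRect(t[:,:2].astype(np.float32)))
E
```

```text
w6 1494 z [0.1106 0.1389 0.166 ] xy rng [ 0.4787 -0.3277  0.11  ] [ 0.5093 -0.3093  0.1676] rect all ((0.49517109990119934, -0.31727927923202515), (0.016335632652044296, 0.03098328970372677), 81.34400939941406)
  top 79 ((0.4974589943885803, -0.31267061829566956), (0.005713730119168758, 0.012846346944570541), 76.49079132080078) 0.16432861658268083
  stand top 1131 ((0.49441808462142944, -0.3259029984474182), (0.04999491572380066, 0.051954492926597595), 6.150112628936768)
scene0 180 z [0.1116 0.1547 0.1692] xy rng [ 0.4838 -0.3416  0.1104] [ 0.5093 -0.3111  0.1716] rect all ((0.4943763017654419, -0.3255792260169983), (0.024187251925468445, 0.025196107104420662), 34.20559310913086)
  top 71 ((0.4946780800819397, -0.3259005844593048), (0.02275160327553749, 0.022947881370782852), 35.48552703857422) 0.16576620841658318
  stand top 144 ((0.4931550621986389, -0.3253379166126251), (0.05116914212703705, 0.050870221108198166), 7.097808361053467)
side0 271 z [0.1111 0.149  0.1683] xy rng [ 0.4783 -0.3431  0.1103] [ 0.5098 -0.3125  0.1693] rect all ((0.4943404495716095, -0.3274751305580139), (0.025075780227780342, 0.02463867887854576), 30.511838912963867)
  top 90 ((0.4945770502090454, -0.32716283202171326), (0.024645959958434105, 0.024062778800725937), 31.670026779174805) 0.16529598853784133
  stand top 169 ((0.49466297030448914, -0.3264508545398712), (0.05067175626754761, 0.05226343497633934), 5.025918006896973)
```

```bash
python3 -m handwheel '[[-40,-8,0,-0.15,1],[-80,-8,0,-0.3,1],[-120,-8,0,-0.45,1],[-136,-8,0,-0.6,1],[-136,-8,0,-0.75,1],[-136,-8,0,-0.9,1],[-136,-8,0,-1.05,1],[-136,-8,0,-1.2,1]]';  python3 -m handwheel '[[0,0,0,-0.15,1],[0,0,0,-0.3,1],[0,0,0,-0.45,1],[0,0,0,-0.6,1],[0,0,0,-0.75,1],[0,0,0,-0.95,1],[0,0,0,-0.95,1],[0,0,0,-0.95,1]]'
cat > tool.py <<'E'
from h import *
from scipy.spatial.transform import Rotation
def tool():
    s=sensors.get_state(); return s,Rotation.from_quat(np.roll(s['orientation'],-1)).as_matrix()
if __name__=='__main__':
    s,T=tool(); t=np.array([float(a) for a in sys.argv[1:4]])
    print('shift mm',(T.T@(t-s['tcp_pos'])*1e3).round(1),'yaw y',np.degrees(np.arctan2(T[1,1],T[0,1])).round(2),'j',s['joint_pos'].round(2))
E
python3 tool.py .4945 -.3262 .116
python3 - <<'E'
from h import *
for n in('scene','side'):
    d=grab(n); w=cloud(d); hsv=cv2.cvtColor(d['color'],cv2.COLOR_BGR2HSV)
    H,S,V=[hsv[...,i].astype(int) for i in range(3)]
    o=(abs(w[...,0]-.4945)<.025)&(abs(w[...,1]+.326)<.025)&(H>=4)&(H<20)&(S>150)&(w[...,2]>.12)
    p=w[o]; print(n,len(p),cv2.minAreaRect(p[:,:2].astype(np.float32)))
E
```

```text
clock: 9.0
tcp_pos: [0.4965, -0.3236, 0.2298]
orientation: [-0.001, 0.18, 0.984, 0.001]
wrist_force: [-0.2, 0.1, 0.6]
finger_gap: 0.0856
grip_force: 0.0
clock: 9.8
tcp_pos: [0.4965, -0.3236, 0.23]
orientation: [-0.0, -0.287, 0.958, 0.001]
wrist_force: [-0.4, 0.2, 0.3]
finger_gap: 0.0855
grip_force: 0.0
shift mm [  3.1  -1.3 114. ] yaw y 123.38 j [-0.71  0.35  0.09  1.32  0.   -1.3 ]
scene 153 ((0.49537956714630127, -0.32534557580947876), (0.022793693467974663, 0.02593654952943325), 23.205286026000977)
side 237 ((0.49524909257888794, -0.3266129791736603), (0.027663595974445343, 0.025517156347632408), 29.524763107299805)
```

```bash
python3 -m handwheel '[[3,-1,40,0,1],[3,-1,80,0,1],[3,-1,113,0,1],[3,-1,113,0,1],[3,-1,113,0,0],[3,-1,113,0,0],[3,-1,113,0,0],[3,-1,113,0,0]]' 80; python3 -m handwheel '[[0,0,0,0,0],[0,0,0,0,0],[0,0,0,0,0]]'; python3 -c "
from h import *;print(sensors.get_state()['ft_torque'])"
```

```text
clock: 10.7
tcp_pos: [0.4946, -0.3286, 0.1195]
orientation: [0.001, -0.286, 0.958, -0.001]
wrist_force: [-0.7, 1.0, 0.4]
finger_gap: 0.0283
grip_force: 0.8
clock: 11.0
tcp_pos: [0.4945, -0.3286, 0.1193]
orientation: [0.001, -0.286, 0.958, -0.001]
wrist_force: [-1.2, 1.6, 6.0]
finger_gap: 0.0232
grip_force: 78.9
[0.08500779 0.05760375 0.01959848]
```

```bash
python3 -m handwheel '[[0,0,-10,0,0],[0,0,-40,0,0],[0,0,-80,0,0],[0,0,-120,0,0],[0,0,-140,0,0],[0,0,-140,0,0],[0,0,-140,0,0]]'
python3 - <<'E'
from h import *
s=sensors.get_state(); print(s['tcp_pos'],s['finger_gap'],s['wrist_force'],s['ft_torque'])
ims=[]
for n in('scene','side','wrist'):
    d=grab(n,n+'L'); tip=s['tcp_pos']+[0,0,-.1055]; 
    u,v=proj(d,tip)[0].round().astype(int); print(n,u,v)
    if n=='wrist': u,v=256,200
    k=30 if n!='wrist' else 110
    c=cv2.copyMakeBorder(d['color'],120,120,120,120,cv2.BORDER_CONSTANT)[v+120-k:v+120+k,u+120-k:u+120+k]
    ims.append(cv2.resize(c,(260,260),interpolation=cv2.INTER_CUBIC))
cv2.imwrite('pics/lift.png',np.hstack(ims))
E
```

```text
clock: 11.7
tcp_pos: [0.4936, -0.3279, 0.2573]
orientation: [-0.0, -0.286, 0.958, 0.0]
wrist_force: [0.4, 0.4, -1.5]
finger_gap: 0.0229
grip_force: 78.7
[ 0.4935937  -0.32789656  0.25726721] 0.022936742441504662 [ 0.4477062   0.38991497 -1.52425597] [ 0.00623641 -0.01663564  0.01574902]
scene 175 256
side 277 281
wrist 250 190
```

View pics/lift.png

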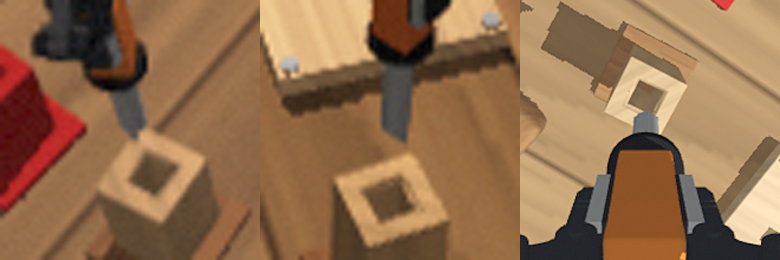

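The blade's face is narrow in the scene view (tip at 130,125) and broad in the side view, with its edge falling to the right at (405,140). So the blade's width lies along tool y, at 123° world, and I turn it +1.1 rad to match the slot at about 61°.

```bash
python3 -m handwheel '[[-30,37,0,0.14,0],[-60,74,0,0.28,0],[-90,112,0,0.42,0],[-120,149,0,0.56,0],[-150,186,0,0.7,0],[-180,223,0,0.84,0],[-209,260,0,0.98,0],[-209,260,0,1.1,0]]'; python3 -m handwheel '[[0,0,0,0,0],[0,0,0,0,0],[0,0,0,0,0]]'
python3 tool.py .5256 .0041 .246
python3 - <<'E'
from h import *
d=grab('wrist','w7')
cv2.imwrite('pics/w7b.png',cv2.resize(d['color'],(640,480)))
E
```

```text
clock: 12.65
tcp_pos: [0.5249, 0.0085, 0.2562]
orientation: [-0.002, 0.257, 0.966, 0.001]
wrist_force: [0.4, -1.0, -1.2]
finger_gap: 0.0233
grip_force: 79.2
clock: 12.95
tcp_pos: [0.5257, 0.0031, 0.257]
orientation: [-0.001, 0.257, 0.967, -0.0]
wrist_force: [0.4, 0.1, -0.7]
finger_gap: 0.023
grip_force: 79.2
shift mm [ 0.6  0.8 11. ] yaw y 60.26 j [-0.15  0.21 -0.03  1.33 -0.    0.37]
```

View pics/w7b.png

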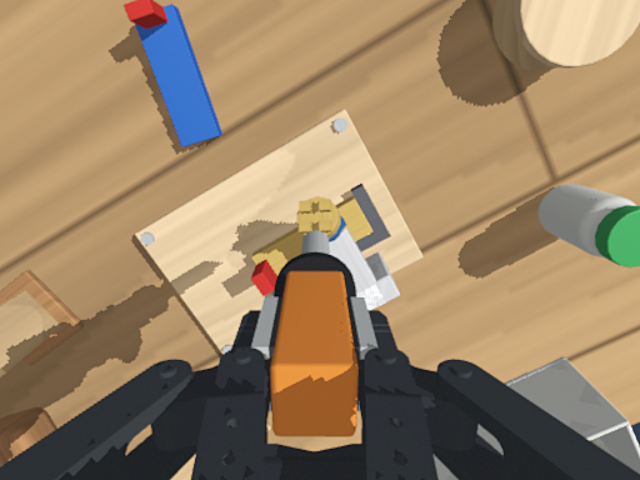

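The picture shows the slot cross at (318,215), just above the shaft (316,240), with one slot lying horizontal and so parallel to the blade. Now for the numbers.

```bash
cat > fit.py <<'E'
from tool import *
from scipy.optimize import differential_evolution as DE
def sd(p,c,t):
    r=(p-c[:2])@np.array([[np.cos(t),-np.sin(t)],[np.sin(t),np.cos(t)]])
    return (np.abs(np.abs(r)-7.5)-4).max(1)
a=np.pi/6; J=np.array([.5629,.0038,.039]); ez=np.array([-np.sin(a),0,np.cos(a)]); ex=np.array([np.cos(a),0,np.sin(a)]); B=np.c_[ex,[0,1,0],ez]
def head(d,T,tcp):
    w=cloud(d); q=(w.reshape(-1,3)-J)@B*1e3
    hsv=cv2.cvtColor(d['color'],cv2.COLOR_BGR2HSV).reshape(-1,3)
    k=(np.hypot(q[:,0],q[:,1])<22)&(q[:,2]>55)&(q[:,2]<85)&(hsv[:,1]>80)&(hsv[:,0]>15)&(hsv[:,0]<35)
    q=q[k]; h,e=np.histogram(q[:,2],np.arange(60,85,.5)); top=e[20+np.argmax(h[20:])] if 0 else None
    return q
def fit(q,zt):
    L=q[abs(q[:,2]-zt)<1.2][:,:2]; F=q[abs(q[:,2]-zt+7)<1.5][:,:2]
    f=lambda v:np.clip(sd(L,v,v[2]),0,3).sum()+np.clip(-sd(F,v,v[2]),0,3).sum()
    r=DE(f,[(-4,4),(-4,4),(-.79,.79)],seed=1); return r.x,r.fun,len(L),len(F)
E
python3 - <<'E'
from fit import *
s,T=tool(); tcp=s['tcp_pos']; d=load('w7')
q=head(d,T,tcp); h,e=np.histogram(q[:,2],np.arange(64,85,.5)); print(dict(zip(e,h)))
zt=np.median(q[q[:,2]>76][:,2]); print('top',zt); x,fu,n1,n2=fit(q,zt); print(x,fu,n1,n2)
O=J+B@np.array([x[0],x[1],zt-7])/1e3; print('O',O,'in tool',(T.T@(O-tcp)*1e3).round(2))
# driver in tool frame
w=cloud(d); t=(w-tcp)@T*1e3
hsv=cv2.cvtColor(d['color'],cv2.COLOR_BGR2HSV); H,S,V=[hsv[...,i].astype(int) for i in range(3)]
o=(H>=4)&(H<20)&(S>150)&(abs(t[...,1])<20)&(t[...,2]<25)&(t[...,2]>-55)&(abs(t[...,0])<30)
p=t[o]; print('handle',len(p),np.percentile(p,[2,50,98],axis=0).round(2).tolist())
f=p[abs(p[:,2])<20]; A=np.c_[f[:,2],np.ones(len(f))]; print('face x=',np.linalg.lstsq(A,f[:,0],rcond=None)[0])
for lo,hi in((20,27),(30,38),(35,60),(60,80),(80,96),(96,106)):
    m=(t[...,2]>lo)&(t[...,2]<hi)&(abs(t[...,1])<20)&(abs(t[...,0])<20); p=t[m]
    if len(p)>5: print(lo,hi,len(p),'y',p[:,1].min().round(2),p[:,1].max().round(2),'xmax',np.percentile(p[:,0],95).round(2))
E
```

```text
{np.float64(64.0): np.int64(1), np.float64(64.5): np.int64(2), np.float64(65.0): np.int64(0), np.float64(65.5): np.int64(4), np.float64(66.0): np.int64(4), np.float64(66.5): np.int64(2), np.float64(67.0): np.int64(6), np.float64(67.5): np.int64(3), np.float64(68.0): np.int64(4), np.float64(68.5): np.int64(3), np.float64(69.0): np.int64(2), np.float64(69.5): np.int64(2), np.float64(70.0): np.int64(5), np.float64(70.5): np.int64(4), np.float64(71.0): np.int64(33), np.float64(71.5): np.int64(71), np.float64(72.0): np.int64(130), np.float64(72.5): np.int64(96), np.float64(73.0): np.int64(60), np.float64(73.5): np.int64(28), np.float64(74.0): np.int64(13), np.float64(74.5): np.int64(17), np.float64(75.0): np.int64(11), np.float64(75.5): np.int64(4), np.float64(76.0): np.int64(2), np.float64(76.5): np.int64(0), np.float64(77.0): np.int64(3), np.float64(77.5): np.int64(13), np.float64(78.0): np.int64(24), np.float64(78.5): np.int64(47), np.float64(79.0): np.int64(90), np.float64(79.5): np.int64(93), np.float64(80.0): np.int64(35), np.float64(80.5): np.int64(16), np.float64(81.0): np.int64(4), np.float64(81.5): np.int64(1), np.float64(82.0): np.int64(0), np.float64(82.5): np.int64(0), np.float64(83.0): np.int64(0), np.float64(83.5): np.int64(0), np.float64(84.0): np.int64(0)}
top 79.39263747462853
[ 0.2289003   0.73695107 -0.45115476] 5.2187452275178465 287 418
O [0.52690191 0.00453695 0.10180831] in tool [ -0.24   1.95 155.43]
handle 8114 [[-11.0, -11.22, -47.82], [9.89, 0.01, -44.27], [11.03, 11.36, 17.08]]
face x= [7.95694549e-04 1.04857517e+01]
20 27 916 y -17.43 18.48 xmax 16.03
35 60 10 y -1.42 3.06 xmax 6.88
60 80 186 y -7.04 8.15 xmax 6.7
80 96 137 y -6.91 8.76 xmax 6.79
96 106 9 y -7.06 8.9 xmax 6.09
```

```bash
python3 -m handwheel '[[3.2,0.7,15,0,0],[3.2,0.7,30,0,0],[3.2,0.7,33,0,0],[3.2,0.7,33,0,0],[3.2,0.7,33,0,0]]'
python3 - <<'E'
from fit import *
s,T=tool(); tcp=s['tcp_pos']; print(tcp,s['ft_torque'],s['wrist_force'])
d=grab('wrist','w8'); q=head(d,T,tcp); zt=np.median(q[q[:,2]>76][:,2]); x,fu,n1,n2=fit(q,zt); print(zt,x,fu,n1,n2)
O=J+B@np.array([x[0],x[1],zt-7])/1e3; print('O in tool',(T.T@(O-tcp)*1e3).round(2))
t=(cloud(d)-tcp)@T*1e3
for lo,hi in((60,80),(80,96),(98,106)):
    m=(t[...,2]>lo)&(t[...,2]<hi)&(abs(t[...,1])<12)&(abs(t[...,0])<14); p=t[m]
    if len(p)>5: print(lo,hi,len(p),'y',p[:,1].min().round(2),p[:,1].max().round(2),'xmax',np.percentile(p[:,0],95).round(2))
E
```

```text
clock: 13.5
tcp_pos: [0.524, 0.0057, 0.2253]
orientation: [0.0, 0.257, 0.966, 0.0]
wrist_force: [0.4, 0.1, -1.8]
finger_gap: 0.0232
grip_force: 79.3
[0.52395921 0.00568925 0.22531903] [-0.02740485  0.0104827  -0.00395498] [ 0.35926362  0.13148676 -1.78089584]
79.3843800110651 [ 0.10888367  0.3522695  -0.45968365] 2.1696437168505986 245 377
O in tool [-3.1300e+00  3.0000e-02  1.2358e+02]
60 80 190 y -7.12 8.18 xmax 6.62
80 96 131 y -6.98 8.73 xmax 6.56
```

```bash
python3 -m handwheel '[[0.4,-1.2,4,0,0],[0.4,-1.2,8,0,0],[0.4,-1.2,10,0,0],[0.4,-1.2,10,0,0]]'; python3 -m handwheel '[[0,0,2,0,0],[0,0,2,0,0]]';python3 -m handwheel '[[0,0,1,0,0],[0,0,1,0,0]]';python3 -c "
from h import *;s=sensors.get_state();print(s['ft_torque'],s['wrist_force'],s['tcp_pos'])"
```

```text
clock: 13.95
tcp_pos: [0.5223, 0.0055, 0.2142]
orientation: [-0.0, 0.257, 0.966, -0.0]
wrist_force: [0.2, -0.6, -0.6]
finger_gap: 0.023
grip_force: 79.3
clock: 14.15
tcp_pos: [0.5226, 0.0055, 0.2125]
orientation: [-0.0, 0.257, 0.966, 0.0]
wrist_force: [0.8, 0.8, -1.1]
finger_gap: 0.0232
grip_force: 79.3
clock: 14.35
tcp_pos: [0.5226, 0.0055, 0.2116]
orientation: [-0.0, 0.257, 0.966, 0.0]
wrist_force: [-0.2, 0.3, -2.1]
finger_gap: 0.0233
grip_force: 79.3
[ 0.01466711 -0.03515998  0.05443356] [-0.24531463  0.26074703 -2.08481129] [0.52260093 0.00547736 0.21158746]
```

```bash
for k in 1; do python3 -m handwheel '[[0,0,0.7,0,0],[0,0,0.7,0,0]]' | grep -E "tcp|wrist"; python3 -m handwheel '[[0,0,0.7,0,0],[0,0,0.7,0,0]]'| grep -E "tcp|wrist"; python3 -m handwheel '[[0,0,0.7,0,0],[0,0,0.7,0,0]]'| grep -E "tcp|wrist"; done; python3 -c "
from h import *;s=sensors.get_state();print(s['ft_torque'],s['wrist_force'],s['tcp_pos'])"
```

```text
tcp_pos: [0.5226, 0.0054, 0.2109]
wrist_force: [0.4, -0.0, -1.0]
tcp_pos: [0.5226, 0.0054, 0.2102]
wrist_force: [-0.1, -0.1, -1.6]
tcp_pos: [0.5227, 0.0054, 0.2097]
wrist_force: [-0.2, -0.1, -0.6]
[-0.00213479  0.04309816  0.02760865] [-0.17205718 -0.11111912 -0.61278379] [0.52266981 0.00539143 0.20966166]
```

```bash
cat > m.py <<'E'
from tool import *
n=int(sys.argv[1]) if len(sys.argv)>1 else 4
L=[]
for i in range(n):
    s,T=tool(); L.append(np.r_[s['wrist_force'],s['ft_torque'],s['tcp_pos']*1e3]); imaging.read_camera('wrist') if i<n-1 else 0
L=np.array(L); m=L.mean(0)
print('F',m[:3].round(2),'M',m[3:6].round(3),'sd',L[:,5].std().round(3),'tcp',m[6:].round(1),'yaw',np.degrees(np.arctan2(T[1,1],T[0,1])).round(1),'gap',s['finger_gap'].round(4),'t',s['clock'])
E
python3 m.py 6
python3 -m handwheel '[[0.1,0.1,0,0.1,0],[0.1,0.1,0,0.1,0]]'>/dev/null; python3 m.py 3
python3 -m handwheel '[[0.1,0.1,0,0.1,0],[0.1,0.1,0,0.1,0]]'>/dev/null; python3 m.py 3
python3 -m handwheel '[[0.1,0.1,0,0.1,0],[0.1,0.1,0,0.1,0]]'>/dev/null; python3 m.py 3
```

```text
Traceback (most recent call last):
  File "m.py", line 7, in <module>
    print('F',m[:3].round(2),'M',m[3:6].round(3),'sd',L[:,5].std().round(3),'tcp',m[6:].round(1),'yaw',np.degrees(np.arctan2(T[1,1],T[0,1])).round(1),'gap',s['finger_gap'].round(4),'t',s['clock'])
                                                                                                                                                            ^^^^^^^^^^^^^^^^^^^^^
AttributeError: 'float' object has no attribute 'round'
Traceback (most recent call last):
  File "m.py", line 7, in <module>
    print('F',m[:3].round(2),'M',m[3:6].round(3),'sd',L[:,5].std().round(3),'tcp',m[6:].round(1),'yaw',np.degrees(np.arctan2(T[1,1],T[0,1])).round(1),'gap',s['finger_gap'].round(4),'t',s['clock'])
                                                                                                                                                            ^^^^^^^^^^^^^^^^^^^^^
AttributeError: 'float' object has no attribute 'round'
Traceback (most recent call last):
  File "m.py", line 7, in <module>
    print('F',m[:3].round(2)
[... 203 characters left out ...]
                                                                                                                          ^^^^^^^^^^^^^^^^^^^^^
AttributeError: 'float' object has no attribute 'round'
Traceback (most recent call last):
  File "m.py", line 7, in <module>
    print('F',m[:3].round(2),'M',m[3:6].round(3),'sd',L[:,5].std().round(3),'tcp',m[6:].round(1),'yaw',np.degrees(np.arctan2(T[1,1],T[0,1])).round(1),'gap',s['finger_gap'].round(4),'t',s['clock'])
                                                                                                                                                            ^^^^^^^^^^^^^^^^^^^^^
AttributeError: 'float' object has no attribute 'round'
```

```bash
sed -i "s/s\['finger_gap'\].round(4)/s['finger_gap']/" m.py; python3 m.py 8
python3 - <<'E'
from fit import *
s,T=tool(); tcp=s['tcp_pos']
d=grab('wrist','w9'); q=head(d,T,tcp); zt=np.median(q[q[:,2]>75][:,2]); x,fu,n1,n2=fit(q,zt); print(zt,x,fu,n1,n2)
O=J+B@np.array([x[0],x[1],zt-7])/1e3; print('O in tool',(T.T@(O-tcp)*1e3).round(2))
cv2.imwrite('pics/w9b.png',cv2.resize(d['color'][100:240,180:340],(640,560),interpolation=cv2.INTER_CUBIC))
E
```

```text
F [0.62 0.4  0.2 ] M [ 0.201 -0.09   0.07 ] sd 0.023 tcp [522.7   5.9 209.7] yaw 43.1 gap 0.02356240984421517 t 16.45
78.97238400602033 [ 0.1546971   0.45585267 -0.5443918 ] 6.693006102868832 229 292
O in tool [ -4.19   2.01 108.26]
```

View pics/w9b.png

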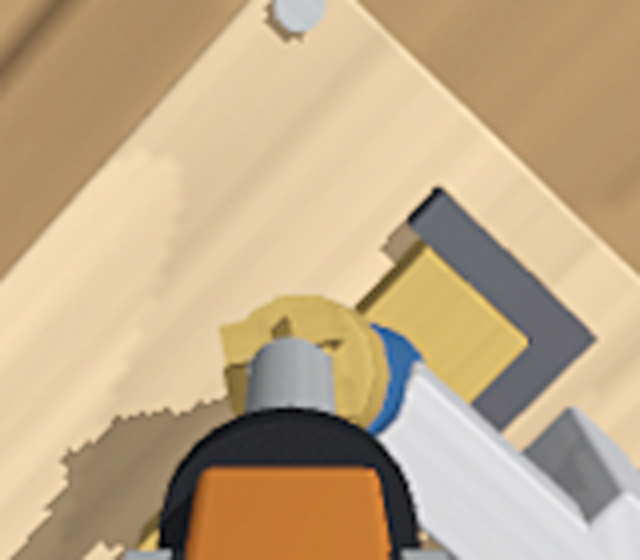

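The blade sits in the slot under the collar at (290,380), and the head has turned 0.09 rad, so it is engaged and driving. I'll keep turning, following the thread.

```bash

python3 -m handwheel '[[-0.1,0.3,0.3,0.1,0],[-0.1,0.3,0.3,0.1,0]]'>/dev/null; python3 m.py 4
python3 -m handwheel '[[-0.1,0.3,0.3,0.1,0],[-0.1,0.3,0.3,0.1,0]]'>/dev/null; python3 m.py 4
python3 -m handwheel '[[-0.1,0.3,0.3,0.1,0],[-0.1,0.3,0.3,0.1,0]]'>/dev/null; python3 m.py 4
cat > hd.py <<'E'
from fit import *
s,T=tool(); tcp=s['tcp_pos']
d=grab('wrist'); q=head(d,T,tcp); h,e=np.histogram(q[:,2],np.arange(74,81,.25)); c=e[np.argmax(np.convolve(h,np.ones(5),'same')*(e[:-1]>=74.5))]+.125
zt=np.median(q[abs(q[:,2]-c)<1.3][:,2]); x,fu,n1,n2=fit(q,zt); print('zt',zt.round(2),x.round(3),round(fu,1),n1,n2)
O=J+B@np.array([x[0],x[1],zt-7])/1e3; r=T.T@(O-tcp)*1e3; print('O in tool',r.round(2))
tip=tcp+T@np.array([-1.35,.7,107.3])/1e3; print('tip in screw',((tip-O)@B*1e3).round(2))
E
python3 hd.py
```

```text
F [-0.12  0.6   1.16] M [ 0.235 -0.064  0.064] sd 0.011 tcp [523.    6.  209.5] yaw 37.4 gap 0.0232355464539372 t 16.85
F [-0.17  0.81  2.45] M [0.255 0.056 0.056] sd 0.031 tcp [523.2   6.1 209.2] yaw 31.7 gap 0.023204714766804434 t 17.2
F [-0.33  1.    4.54] M [0.254 0.15  0.084] sd 0.018 tcp [523.5   6.1 209. ] yaw 26.0 gap 0.023343159050868558 t 17.55
zt 78.08 [0.158 0.404 0.764] 8.9 207 297
O in tool [ -3.44   2.69 108.34]
tip in screw [-1.82  1.01  2.25]
```

```bash

python3 -m handwheel '[[0,0.3,0.1,0.1,0],[0,0.3,0.1,0.1,0]]'>/dev/null; python3 m.py 4
python3 -m handwheel '[[0,0.3,0.1,0.1,0],[0,0.3,0.1,0.1,0]]'>/dev/null; python3 m.py 4
python3 hd.py
```

```text
F [-1.41  1.04  5.47] M [0.189 0.354 0.03 ] sd 0.015 tcp [523.7   6.2 208.9] yaw 20.2 gap 0.02308669619546781 t 17.95
F [-0.88  0.73  5.66] M [0.194 0.353 0.046] sd 0.021 tcp [523.9   6.3 208.7] yaw 14.5 gap 0.023323725575913046 t 18.3
zt 77.32 [0.159 0.239 0.603] 9.2 205 316
O in tool [ -3.13   3.25 108.75]
tip in screw [-1.8   1.09  2.71]
```

```bash
cat > g.sh <<'E'
python3 - <<'P'
from tool import *
s,T=tool(); print('F',s['wrist_force'].round(1),'M',s['ft_torque'].round(3),'yaw',np.degrees(np.arctan2(T[1,1],T[0,1])).round(1),'t',round(s['clock'],2),'tau6',s['tau'][5].round(3))
P
E
H="python3 -m handwheel"
$H '[[0,0.1,0.05,0.04,0]]'>/dev/null; sh g.sh
$H '[[0,0.1,0.05,0.04,0]]'>/dev/null; sh g.sh
$H '[[0,0.1,0.05,0.04,0]]'>/dev/null; sh g.sh
$H '[[0,0.1,0.05,0.04,0]]'>/dev/null; sh g.sh
$H '[[0,0.1,0.05,0.04,0]]'>/dev/null; sh g.sh; python3 hd.py
```

```text
F [-1.7  1.6  6.3] M [0.228 0.31  0.118] yaw 12.1 t 18.45 tau6 -0.584
F [-1.2  1.2  5. ] M [0.227 0.305 0.035] yaw 9.8 t 18.55 tau6 -0.363
F [-1.1  0.1  4.9] M [0.224 0.251 0.055] yaw 7.5 t 18.65 tau6 -0.351
F [-1.   0.3  4.8] M [0.112 0.275 0.06 ] yaw 5.2 t 18.75 tau6 -0.35
F [0.2 0.6 3.9] M [0.18  0.26  0.087] yaw 2.9 t 18.85 tau6 -0.351
zt 76.88 [0.171 0.236 0.45 ] 14.9 197 311
O in tool [ -2.54   3.56 108.72]
tip in screw [-1.82  1.04  2.69]
```

`tau6` is a clean signal, steady at −0.351 while the screw turns freely. I'll continue and watch it.

```bash
H="python3 -m handwheel"
$H '[[0,0.13,0.1,0.04,0]]'>/dev/null; sh g.sh
$H '[[0,0.13,0.1,0.04,0]]'>/dev/null; sh g.sh
$H '[[0,0.13,0.1,0.04,0]]'>/dev/null; sh g.sh
$H '[[0,0.13,0.1,0.04,0]]'>/dev/null; sh g.sh
$H '[[0,0.13,0.1,0.04,0]]'>/dev/null; sh g.sh
```

```text
F [-1.2  0.6  5. ] M [0.21  0.298 0.058] yaw 0.7 t 19.0 tau6 -0.516
F [-0.8  0.1  4.7] M [0.178 0.282 0.078] yaw -1.6 t 19.1 tau6 -0.362
F [-1.1  0.5  4.8] M [0.194 0.283 0.073] yaw -3.9 t 19.2 tau6 -0.352
F [-1.3  0.2  4.9] M [0.181 0.316 0.046] yaw -6.2 t 19.3 tau6 -0.351
F [-1.1  0.6  4.8] M [0.194 0.287 0.044] yaw -8.5 t 19.4 tau6 -0.351
```

```bash
H="python3 -m handwheel"
sh g.sh; python3 m.py 3; sh g.sh; python3 hd.py
$H '[[0,0.13,0.1,0.04,0]]'>/dev/null; sh g.sh
$H '[[0,0.13,0.1,0.04,0]]'>/dev/null; sh g.sh
$H '[[0,0.13,0.1,0.04,0]]'>/dev/null; sh g.sh
$H '[[0,0.13,0.1,0.04,0]]'>/dev/null; sh g.sh
```

```text
F [-1.1  0.6  4.8] M [0.194 0.287 0.044] yaw -8.5 t 19.4 tau6 -0.351
F [-0.8   0.52  4.85] M [0.187 0.29  0.043] sd 0.017 tcp [525.1   6.4 207.8] yaw -8.4 gap 0.023235962531216185 t 19.5
F [-0.8  0.1  5.4] M [0.184 0.285 0.022] yaw -8.4 t 19.5 tau6 0.33
zt 76.12 [0.039 0.142 0.265] 14.9 204 319
O in tool [ -1.91   3.64 108.86]
tip in screw [-1.66  0.98  2.77]
F [-1.3  0.   3.5] M [0.19  0.321 0.091] yaw -10.8 t 19.65 tau6 -0.587
F [-0.8  0.4  4.7] M [0.236 0.292 0.076] yaw -13.1 t 19.75 tau6 -0.362
F [-0.4  0.7  3.8] M [0.24  0.273 0.091] yaw -15.4 t 19.85 tau6 -0.347
F [-0.3  0.4  4.9] M [0.214 0.278 0.023] yaw -17.7 t 19.95 tau6 -0.344
```

```bash
H="python3 -m handwheel"
$H '[[0,0.13,0.1,0.04,0]]'>/dev/null; sh g.sh
$H '[[0,0.13,0.1,0.04,0]]'>/dev/null; sh g.sh
$H '[[0,0.13,0.1,0.04,0]]'>/dev/null; sh g.sh
$H '[[0,0.13,0.1,0.04,0]]'>/dev/null; sh g.sh
```

```text
F [-1.   0.2  4.5] M [0.304 0.215 0.032] yaw -20.0 t 20.05 tau6 -0.341
F [-1.8  0.6  4. ] M [0.213 0.245 0.038] yaw -22.3 t 20.15 tau6 -0.337
F [-0.1  0.9  4.6] M [0.324 0.213 0.078] yaw -24.6 t 20.25 tau6 -0.333
F [-1.2  1.1  3.6] M [0.35  0.218 0.043] yaw -26.8 t 20.35 tau6 -0.328
```

```bash
H="python3 -m handwheel"; python3 hd.py
$H '[[0,0.13,0.1,0.04,0]]'>/dev/null; sh g.sh
$H '[[0,0.13,0.1,0.04,0]]'>/dev/null; sh g.sh
$H '[[0,0.13,0.1,0.04,0]]'>/dev/null; sh g.sh
$H '[[0,0.13,0.1,0.04,0]]'>/dev/null; sh g.sh; python3 hd.py
```

```text
zt 74.97 [-0.094  0.099 -0.023] 16.1 202 316
O in tool [ -0.87   3.55 109.04]
tip in screw [-1.52  0.86  2.88]
F [-0.6  0.6  3.4] M [0.371 0.251 0.131] yaw -29.1 t 20.5 tau6 -0.489
F [-0.6  0.6  3.3] M [0.422 0.252 0.092] yaw -31.4 t 20.6 tau6 -0.33
F [-0.1  1.7  4.6] M [0.463 0.274 0.152] yaw -33.7 t 20.7 tau6 -0.313
F [-0.8  0.7  4.4] M [0.48  0.278 0.093] yaw -36.0 t 20.8 tau6 -0.305
zt 74.48 [-0.081 -0.05  -0.153] 17.7 210 314
O in tool [ -0.49   3.53 109.11]
tip in screw [-1.51  0.97  2.96]
```

```bash
python3 m.py 10; python3 - <<'E'
from h import *
d=grab('side'); u,v=proj(d,[.563,.004,.045])[0].round().astype(int); print(u,v)
a=cv2.resize(d['color'][v-40:v+40,u-50:u+50],(800,600),interpolation=cv2.INTER_CUBIC); cv2.imwrite('pics/pin.png',a)
E
```

```text
F [-0.87  1.87  4.33] M [0.589 0.301 0.125] sd 0.038 tcp [526.5   6.1 206.5] yaw -36.0 gap 0.02327673395987767 t 21.3
264 217
```

View pics/pin.png

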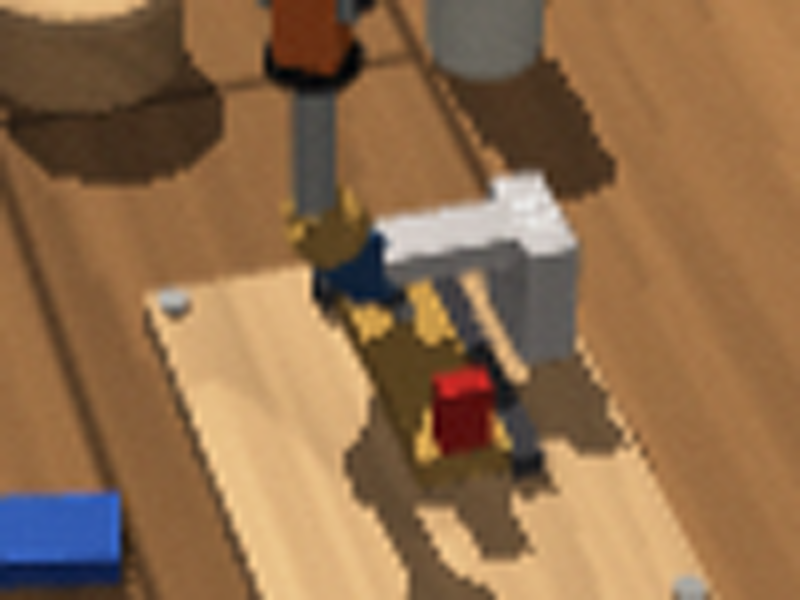

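The pin gap isn't resolvable here: the head is at (330,230) and the block and red tab are at (465,410). The load torque does tell: `tau6` and Mz rose smoothly by about 0.045 N m over the last 0.3 rad, which is roughly 12 N of bearing. I'll unload the blade within its slack, lift, and carry the driver back to the stand.

```bash
H="python3 -m handwheel"
$H '[[0,0,0,-0.05,0],[0,0,0,-0.09,0],[0,0,0,-0.09,0]]' >/dev/null; python3 m.py 5; python3 hd.py
$H '[[0,0,-3,0,0],[0,0,-8,0,0],[0,0,-14,0,0],[0,0,-24,0,0],[0,0,-50,0,0],[0,0,-50,0,0]]'; python3 m.py 2; python3 hd.py; python3 tool.py .4945 -.3262 .26
```

```text
F [-0.48  1.08  0.84] M [0.413 0.215 0.06 ] sd 0.034 tcp [526.3   5.8 206.1] yaw -30.9 gap 0.02285468347430065 t 21.85
zt 74.43 [-0.062  0.058 -0.156] 24.3 213 326
O in tool [ -0.21   3.51 108.79]
tip in screw [-1.85  0.47  2.79]
clock: 22.5
tcp_pos: [0.5285, 0.0054, 0.2605]
orientation: [0.002, 0.87, 0.493, 0.003]
wrist_force: [0.6, -0.1, -1.3]
finger_gap: 0.0232
grip_force: 79.4
F [ 0.29 -0.25 -1.28] M [-0.029 -0.035  0.049] sd 0.013 tcp [528.3   5.5 259.7] yaw -30.9 gap 0.022846329726114552 t 22.55
zt 74.59 [-0.218 -0.048 -0.161] 18.5 232 354
O in tool [ -1.32   0.92 161.38]
tip in screw [26.64  0.14 47.06]
shift mm [-301.6  142.3   -2.5] yaw y -30.89 j [-0.14  0.21 -0.02  1.33 -0.    1.97]
```

```bash
H="python3 -m handwheel"
$H '[[-38,18,0,0,0],[-76,36,0,0,0],[-114,54,0,0,0],[-152,72,0,0,0],[-190,90,0,0,0],[-228,108,0,0,0],[-266,126,0,0,0],[-300,143,0,0,0]]' >/dev/null; $H '[[0,0,0,0,0],[0,0,0,0,0]]'; python3 tool.py .4951 -.325 .119
python3 - <<'E'
from tool import *
s,T=tool(); tcp=s['tcp_pos']; d=grab('wrist','w10'); w=cloud(d); t=(w-tcp)@T*1e3
for lo,hi in((60,80),(80,96)):
    m=(t[...,2]>lo)&(t[...,2]<hi)&(abs(t[...,1])<14)&(abs(t[...,0])<14); p=t[m]
    print('shaft',len(p),'y',p[:,1].min().round(2),p[:,1].max().round(2),'x',np.percentile(p[:,0],95).round(2))
m=(abs(w[...,2]-.09)<.003)&(abs(w[...,0]-.495)<.04)&(abs(w[...,1]+.326)<.04); p=w[m]
r=cv2.minAreaRect(p[:,:2].astype(np.float32)); print('stand',len(p),r,'in tool',(T.T@(np.array([*r[0],.09])-tcp)*1e3).round(1))
E
```

```text
clock: 23.6
tcp_pos: [0.4945, -0.3255, 0.255]
orientation: [-0.001, 0.87, 0.492, -0.0]
wrist_force: [-0.1, 0.3, -0.7]
finger_gap: 0.0233
grip_force: 79.3
shift mm [  0.6   0.6 136. ] yaw y -31.01 j [-0.72  0.34  0.15  1.38  0.    1.39]
shaft 188 y -6.66 8.58 x 6.72
shaft 129 y -6.5 9.2 x 6.73
stand 1898 ((0.4941898584365845, -0.32632991671562195), (0.05011356249451637, 0.05052794888615608), 6.191381454467773) in tool [ -1.    0.6 165. ]
```

```bash
H="python3 -m handwheel"
$H '[[0.3,-0.4,30,0,0],[0.3,-0.4,50,0,0],[0.3,-0.4,70,0,0],[0.3,-0.4,90,0,0],[0.3,-0.4,110,0,0],[0.3,-0.4,128,0,0],[0.3,-0.4,134,0,0],[0.3,-0.4,134,0,0]]'; python3 m.py 2
```

```text
clock: 24.45
tcp_pos: [0.4948, -0.3227, 0.1217]
orientation: [-0.001, 0.869, 0.494, -0.0]
wrist_force: [0.4, 0.2, -0.7]
finger_gap: 0.0233
grip_force: 79.3
F [ 0.13 -0.01 -0.84] M [ 0.021 -0.015 -0.   ] sd 0.008 tcp [ 495.  -323.1  122.2] yaw -30.8 gap 0.0234053991095216 t 24.5
```

```bash
H="python3 -m handwheel"
$H '[[0,0,1.5,0,0],[0,0,2.5,0,0],[0,0,2.5,0,0],[0,0,2.5,0,0.5],[0,0,2.5,0,0.7],[0,0,2.5,0,0.7]]'; $H '[[0,0,-30,0,0.8],[0,0,-70,0,0.8],[0,0,-100,0,0.8],[0,0,-130,0,0.8],[0,0,-130,0,0.8]]'
python3 - <<'E'
from tool import *
s,T=tool(); print(s['tcp_pos'])
for n in('scene','side'):
    d=grab(n,n+'E'); w=cloud(d); hsv=cv2.cvtColor(d['color'],cv2.COLOR_BGR2HSV); H,S,V=[hsv[...,i].astype(int) for i in range(3)]
    o=(abs(w[...,0]-.4945)<.03)&(abs(w[...,1]+.326)<.03)&(H>=4)&(H<20)&(S>150)&(w[...,2]>.10); p=w[o]
    t=p[p[:,2]>.161]; b=p[p[:,2]<.125]; print(n,'top z',np.percentile(p[:,2],99),cv2.minAreaRect(t[:,:2].astype(np.float32)))
E
python3 tool.py .563 -.0705 .2
```

```text
clock: 25.1
tcp_pos: [0.4953, -0.3247, 0.1204]
orientation: [0.0, 0.87, 0.493, 0.0]
wrist_force: [0.3, -0.5, -0.1]
finger_gap: 0.0596
grip_force: 0.0
clock: 25.6
tcp_pos: [0.4968, -0.326, 0.2552]
orientation: [0.004, 0.87, 0.493, 0.001]
wrist_force: [0.2, -0.3, 0.8]
finger_gap: 0.0681
grip_force: 0.0
[ 0.4968461  -0.32603556  0.25515237]
scene top z 0.1696358070677585 ((0.49487483501434326, -0.3255786895751953), (0.023099204525351524, 0.02506202831864357), 59.710445404052734)
side top z 0.1679866282715335 ((0.4953118562698364, -0.3265620768070221), (0.025703998282551765, 0.023390471935272217), 62.043670654296875)
shift mm [253.  -72.8  50.5] yaw y -30.89 j [-0.72  0.34  0.13  1.36  0.    1.39]
```

The driver is back fully down: handle top at 0.168–0.169 m as at the start, centred at (0.495,−0.326). Next, a gentle drag test on the block's tab.

```bash
H="python3 -m handwheel"
$H '[[42,-12,0,-0.09,1],[84,-24,0,-0.18,1],[126,-36,0,-0.27,1],[168,-48,0,-0.36,1],[210,-60,10,-0.45,1],[253,-73,40,-0.54,1],[253,-73,60,-0.54,1],[253,-73,60,-0.54,1]]' >/dev/null; $H '[[0,0,0,0,1],[0,0,0,0,1]]'; python3 tool.py .5627 -.0703 .042
python3 - <<'E'
from h import *
d=grab('wrist','w11'); w=cloud(d); hsv=cv2.cvtColor(d['color'],cv2.COLOR_BGR2HSV); H,S,V=[hsv[...,i].astype(int) for i in range(3)]
m=((H<6)|(H>175))&(S>150)&(abs(w[...,2]-.0685)<.006)&(w[...,0]>.5); p=w[m]; print(m.sum(),cv2.minAreaRect(p[:,:2].astype(np.float32)))
m=(abs(w[...,2]-.0345)<.0025)&(hsv[...,1]>90)&(w[...,0]>.535)&(w[...,0]<.59)&(abs(w[...,1]+.02)<.07)
p=w[m]; print(m.sum(),cv2.minAreaRect(p[:,:2].astype(np.float32)))
E
```

```text
clock: 26.7
tcp_pos: [0.5626, -0.071, 0.1908]
orientation: [0.0, 0.707, 0.707, 0.0]
wrist_force: [-0.7, -1.0, -0.7]
finger_gap: 0.0856
grip_force: 0.0
shift mm [ 7.000e-01 -1.000e-01  1.488e+02] yaw y -0.03 j [-0.27  0.31 -0.06  1.2  -0.    1.3 ]
349 ((0.5624291896820068, -0.0698380172252655), (0.019079910591244698, 0.011924142017960548), 0.2721574902534485)
3327 ((0.561882734298706, -0.0209914892911911), (0.03546850383281708, 0.11028894782066345), 0.9259737730026245)
```

```bash
H="python3 -m handwheel"
$H '[[0.7,0,50,0,1],[0.7,0,100,0,1],[0.7,0,135,0,1],[0.7,0,147,0,1],[0.7,0,147,0,1],[0.7,0,147,0,0],[0.7,0,147,0,0],[0.7,0,147,0,0]]' 20 >/dev/null; $H '[[0,0,0,0,0],[0,0,0,0,0],[0,0,0,0,0]]'; python3 m.py 5
$H '[[-1,0,0,0,0],[-1,0,0,0,0],[-1,0,0,0,0]]'>/dev/null; python3 m.py 5
$H '[[-1,0,0,0,0],[-1,0,0,0,0],[-1,0,0,0,0]]'>/dev/null; python3 m.py 5
```

```text
clock: 27.85
tcp_pos: [0.5626, -0.0693, 0.0441]
orientation: [0.0, 0.707, 0.707, 0.0]
wrist_force: [-2.3, -0.1, 7.3]
finger_gap: 0.0194
grip_force: 24.5
F [-2.29 -0.07  6.33] M [-0.029  0.339  0.045] sd 0.021 tcp [562.6 -69.3  44.1] yaw 0.1 gap 0.019460883374791047 t 28.05
F [-2.04  3.24  6.39] M [0.55  0.298 0.032] sd 0.03 tcp [562.6 -69.3  44. ] yaw 0.1 gap 0.019473072797693634 t 28.55
F [-1.75  6.32  7.17] M [1.141 0.203 0.008] sd 0.017 tcp [562.6 -69.4  44. ] yaw 0.1 gap 0.019601139315614854 t 29.05
```

```bash
H="python3 -m handwheel"
$H '[[-1,0,0,0,0],[-1,0,0,0,0],[-1,0,0,0,0]]'>/dev/null; python3 m.py 4
$H '[[-0.7,0,0,0,0],[-0.7,0,0,0,0],[-0.7,0,0,0,0]]'>/dev/null; python3 m.py 4
```

```text
F [-1.6   8.14  6.97] M [1.553 0.218 0.017] sd 0.012 tcp [562.6 -69.7  44. ] yaw 0.2 gap 0.019676971530953533 t 29.5
F [-1.66  8.95  7.99] M [1.708 0.162 0.023] sd 0.025 tcp [562.6 -70.2  44. ] yaw 0.2 gap 0.01909484861373497 t 29.95
```

The block drags at about 9 N, against about 5.5 N for the same downward load when free. So the screw bears lightly, around 4 to 10 N. Now I'll push the 1 mm back home and release.

```bash
H="python3 -m handwheel"
$H '[[2,0,0,0,0],[4,0,0,0,0],[5.5,0,0,0,0],[5.5,0,0,0,0],[5.5,0,0,0,0]]'>/dev/null; python3 m.py 3
$H '[[1,0,0,0,0],[1,0,0,0,0],[1,0,0,0,0]]'>/dev/null; python3 m.py 3
$H '[[1,0,0,0,0],[1,0,0,0,0],[1,0,0,0,0]]'>/dev/null; python3 m.py 3
```

```text
F [-2.87 -4.72  5.38] M [-0.924  0.445  0.023] sd 0.021 tcp [562.6 -69.   44.1] yaw -0.0 gap 0.019466944139139384 t 30.55
F [-3.27 -8.03  4.8 ] M [-1.504  0.533  0.009] sd 0.041 tcp [562.7 -69.   44.1] yaw -0.1 gap 0.019482883185496257 t 30.95
F [ -3.35 -11.58   4.58] M [-2.07   0.575  0.023] sd 0.04 tcp [562.7 -69.   44.1] yaw -0.1 gap 0.01949618325576586 t 31.35
```

```bash
H="python3 -m handwheel"
$H '[[-2,-0.9,-1.6,0,0],[-3.7,-0.9,-1.6,0,0],[-3.7,-0.9,-1.6,0,0],[-3.7,-0.9,-1.6,0,0]]'>/dev/null; python3 m.py 3
$H '[[-1,0,0,0,0],[-1,0,0,0,0],[-1,0,0,0,0]]'>/dev/null; python3 m.py 3
$H '[[-0.5,0,0,0,0],[-0.5,0,0,0,0],[-0.5,0,0,0,0]]'>/dev/null; python3 m.py 3
$H '[[-0.5,0,0,0,0],[-0.5,0,0,0,0],[-0.5,0,0,0,0]]'>/dev/null; python3 m.py 3
```

```text
F [ 1.94 -0.8  -2.7 ] M [-0.267 -0.431 -0.182] sd 0.016 tcp [561.7 -69.   44.5] yaw 0.1 gap 0.019721457582164457 t 31.85
F [ 1.51  2.13 -3.86] M [ 0.345 -0.451 -0.126] sd 0.008 tcp [561.2 -69.6  44.5] yaw 0.1 gap 0.0196759915911959 t 32.25
F [ 0.34  2.43 -3.88] M [ 0.429 -0.208 -0.045] sd 0.017 tcp [561.1 -70.4  44.5] yaw 0.1 gap 0.019364474185461965 t 32.65
F [ 0.28  1.93 -3.66] M [ 0.337 -0.001  0.008] sd 0.015 tcp [561.2 -71.1  44.6] yaw 0.1 gap 0.019286330649681296 t 33.05
```

```bash
H="python3 -m handwheel"
$H '[[0,0,-1,0,0],[0,0,-1,0,0]]'>/dev/null; python3 m.py 2
$H '[[0,0,-1,0,0],[0,0,-1,0,0]]'>/dev/null; python3 m.py 2
$H '[[0,0,-1,0,0],[0,0,-1,0,0]]'>/dev/null; python3 m.py 2
```

```text
F [-0.23  2.57 -5.35] M [0.278 0.01  0.009] sd 0.052 tcp [561.1 -71.   45.4] yaw 0.1 gap 0.019630297875313667 t 33.3
F [ 0.35  3.54 -7.  ] M [0.486 0.002 0.012] sd 0.042 tcp [561.1 -70.8  46.4] yaw 0.1 gap 0.019115293956727224 t 33.55
F [ 0.34  4.57 -8.52] M [ 0.768 -0.011  0.021] sd 0.006 tcp [561.1 -70.7  47.3] yaw 0.1 gap 0.019802843933277543 t 33.8
```

Lifting the tab end shows a clean contact stiffness of about 19 N/mm at the screw, starting right at zero lift. So the screw only just touches (about 1 N) and needs roughly 0.1 rad more. I'll re-home the block, then use the driver again.

```bash
H="python3 -m handwheel"
$H '[[0,0,3,0,0],[0,0,4.6,0,0],[3,1.5,4.6,0,0],[5.5,1.9,4.6,0,0],[7,1.9,4.6,0,0],[7,1.9,4.6,0,0],[7,1.9,4.6,0,0]]'>/dev/null; python3 m.py 2
```

```text
F [ -7.22 -12.75   3.9 ] M [-2.26   1.548  0.038] sd 0.006 tcp [562.7 -69.   44.3] yaw -0.2 gap 0.01929405406360876 t 34.55
```

```bash
H="python3 -m handwheel"
$H '[[-3.5,-1.8,0,0,0],[-3.5,-1.8,0,0,0],[-3.5,-1.8,0,0,0.5],[-3.5,-1.8,0,0,0.7],[-3.5,-1.8,-40,0,0.7],[-3.5,-1.8,-90,0,0.8],[-3.5,-1.8,-140,0,1],[-10,-5,-190,-0.1,1]]'>/dev/null
$H '[[-50,-14,0,-0.14,1],[-100,-28,0,-0.28,1],[-150,-42,-10,-0.42,1],[-200,-56,-20,-0.56,1],[-245,-66,-25,-0.7,1],[-245,-66,-25,-0.84,1],[-245,-66,-25,-0.93,1],[-245,-66,-25,-0.93,1]]'>/dev/null
$H '[[0,0,0,0,1]]'; python3 tool.py .495 -.326 .117
python3 - <<'E'
from h import *
for n in('side','scene'):
    d=grab(n); w=cloud(d); hsv=cv2.cvtColor(d['color'],cv2.COLOR_BGR2HSV); H,S,V=[hsv[...,i].astype(int) for i in range(3)]
    o=(abs(w[...,0]-.4945)<.03)&(abs(w[...,1]+.326)<.03)&(H>=4)&(H<20)&(S>150)&(w[...,2]>.161)&(w[...,2]<.175); p=w[o]; print(len(p),cv2.minAreaRect(p[:,:2].astype(np.float32)) if len(p)>4 else 0)
E
```

```text
clock: 36.25
tcp_pos: [0.5176, -0.3241, 0.2574]
orientation: [0.0, 0.267, 0.964, 0.0]
wrist_force: [-0.5, 1.1, 0.7]
finger_gap: 0.0855
grip_force: 0.0
shift mm [ 18.4 -13.3 140.4] yaw y 58.97 j [-0.69  0.38  0.21  1.4   0.   -0.15]
88 ((0.4950595498085022, -0.3270775079727173), (0.02777089737355709, 0.02363615855574608), 61.22623825073242)
82 ((0.4939001202583313, -0.325085312128067), (0.023877602070569992, 0.025894036516547203), 58.87546920776367)
```

```bash
H="python3 -m handwheel"
$H '[[18.4,-13.3,20,0,1],[18.4,-13.3,40,0,1],[18.4,-13.3,40,0,1],[18.4,-13.3,80,0,1],[18.4,-13.3,120,0,1],[18.4,-13.3,138,0,1],[18.4,-13.3,138,0,1],[18.4,-13.3,138,0,0]]' 80 >/dev/null; $H '[[0,0,0,0,0],[0,0,0,0,0],[0,0,0,0,0],[0,0,0,0,0],[0,0,0,0,0],[0,0,0,0,0]]'; $H '[[0,0,-40,0,0],[0,0,-80,0,0],[0,0,-120,0,0],[0,0,-140,0,0],[0,0,-140,0,0]]'; python3 tool.py .5275 .0045 .257
```

```text
clock: 37.75
tcp_pos: [0.4955, -0.3269, 0.1208]
orientation: [0.001, 0.267, 0.964, -0.0]
wrist_force: [-0.3, 0.5, 5.7]
finger_gap: 0.0233
grip_force: 78.7
clock: 38.25
tcp_pos: [0.496, -0.3275, 0.263]
orientation: [0.003, 0.267, 0.964, -0.001]
wrist_force: [0.4, 0.5, -2.4]
finger_gap: 0.0234
grip_force: 79.0
shift mm [143.7 301.    4.8] yaw y 59.06 j [-0.72  0.34  0.16  1.39  0.   -0.18]
```

```bash
H="python3 -m handwheel"
$H '[[20,43,0,0.15,0],[41,86,0,0.3,0],[62,129,0,0.45,0],[82,172,0,0.6,0],[103,215,0,0.75,0],[123,258,0,0.9,0],[144,301,5,1.05,0],[144,301,5,1.2,0]]'>/dev/null; $H '[[0,0,0,0,0],[0,0,0,0,0],[0,0,0,0,0]]'
cat > rel.py <<'E'
from fit import *
s,T=tool(); tcp=s['tcp_pos']; d=grab('wrist')
q=head(d,T,tcp); h,e=np.histogram(q[:,2],np.arange(72,78,.25)); c=e[np.argmax(np.convolve(h,np.ones(5),'same'))]+.125
c=74.5; zt=np.median(q[abs(q[:,2]-c)<1.6][:,2]); x,fu,n1,n2=fit(q,zt); print('zt',zt.round(2),x.round(3),round(fu,1),n1,n2)
O=J+B@np.array([x[0],x[1],zt-7])/1e3; r=T.T@(O-tcp)*1e3; print('O in tool',r.round(2),'yaw',np.degrees(np.arctan2(T[1,1],T[0,1])).round(1))
t=(cloud(d)-tcp)@T*1e3
for lo,hi in((60,80),(80,96)):
    m=(t[...,2]>lo)&(t[...,2]<hi)&(abs(t[...,1])<14)&(abs(t[...,0])<14); p=t[m]
    if len(p)>5: print('shaft y',(p[:,1].min()/2+p[:,1].max()/2).round(2),'x',np.percentile(p[:,0],95).round(2)-8)
print('2.5ez in tool',(T.T@ez*2.5).round(2))
E
python3 rel.py
```

```text
clock: 39.35
tcp_pos: [0.5257, 0.0049, 0.2537]
orientation: [-0.0, 0.742, 0.67, -0.0]
wrist_force: [-0.3, -0.5, -0.8]
finger_gap: 0.0234
grip_force: 79.0
zt 74.39 [ 0.081  0.117 -0.172] 9.3 208 354
O in tool [ -0.54   3.85 156.27] yaw -5.9
shaft y 0.8 x 0.9900000000000002
shaft y 1.05 x 0.9600000000000009
2.5ez in tool [-0.13 -1.25 -2.16]
```

```bash
H="python3 -m handwheel"
$H '[[-1.5,0.7,15,0.04,0],[-1.5,0.7,30,0.04,0],[-1.5,0.7,34,0.04,0],[-1.5,0.7,34,0.04,0],[-1.5,0.7,34,0.04,0]]'>/dev/null; python3 m.py 1; python3 rel.py
```

```text
F [-0.58  0.56 -1.26] M [-0.029 -0.047 -0.031] sd 0.0 tcp [526.8   3.7 221.1] yaw -8.2 gap 0.023084879098125413 t 39.9
zt 74.51 [-0.091  0.084 -0.172] 12.3 199 337
O in tool [  0.53   2.14 123.67] yaw -8.2
shaft y 0.84 x 1.0600000000000005
shaft y 1.12 x 0.9800000000000004
2.5ez in tool [-0.18 -1.24 -2.17]
```

```bash
H="python3 -m handwheel"
$H '[[-0.6,-1.1,5,0,0],[-0.6,-1.1,9,0,0],[-0.6,-1.1,9,0,0]]'>/dev/null; python3 m.py 1
$H '[[0,0,2,0,0],[0,0,2,0,0]]'>/dev/null; python3 m.py 1
$H '[[0,0,2,0,0],[0,0,2,0,0]]'>/dev/null; python3 m.py 2; python3 rel.py
```

```text
F [ 0.44  0.49 -0.95] M [0.026 0.028 0.024] sd 0.0 tcp [524.9   3.9 210.9] yaw -8.2 gap 0.02331558535006792 t 40.25
F [ 0.32 -0.85 -1.69] M [-0.011 -0.041  0.034] sd 0.0 tcp [525.2   3.9 209.3] yaw -8.2 gap 0.02282136633375689 t 40.45
F [-0.74  0.28 -1.37] M [ 0.008 -0.003  0.028] sd 0.023 tcp [525.3   3.8 207.4] yaw -8.2 gap 0.0230652861504263 t 40.7
zt 74.43 [-0.074  0.196 -0.169] 10.4 184 325
O in tool [  0.7    3.76 110.06] yaw -8.2
shaft y 0.81 x 0.9399999999999995
shaft y 1.11 x 1.0399999999999991
2.5ez in tool [-0.18 -1.24 -2.16]
```

```bash
H="python3 -m handwheel"
$H '[[0,0,0,0.08,0],[0,0,0,0.15,0],[0,0,0,0.15,0]]'>/dev/null; python3 m.py 4; python3 rel.py | head -1
$H '[[0,0,0,0.05,0],[0,0,0,0.05,0]]'>/dev/null; python3 m.py 4; python3 rel.py | head -1
$H '[[0,0,0,0.05,0],[0,0,0,0.05,0]]'>/dev/null; python3 m.py 4; python3 rel.py | head -1
```

```text
F [-0.18  0.31 -1.46] M [0.101 0.148 0.011] sd 0.039 tcp [525.3   3.9 207.5] yaw -16.7 gap 0.023019741166051717 t 41.2
zt 74.55 [-0.103  0.112 -0.167] 11.9 177 322
F [-1.17  0.68 -0.72] M [ 0.213  0.316 -0.   ] sd 0.017 tcp [525.1   3.9 207.5] yaw -19.6 gap 0.022834549236668722 t 41.6
zt 74.56 [-0.049  0.056 -0.165] 14.2 179 314
F [-1.76  1.03 -0.33] M [0.382 0.517 0.036] sd 0.019 tcp [525.1   4.  207.5] yaw -22.5 gap 0.023235751192540698 t 42.0
zt 74.41 [-0.07   0.136 -0.168] 16.0 182 311
```

```bash
H="python3 -m handwheel"
$H '[[0,0,0,0.05,0],[0,0,0,0.05,0]]'>/dev/null; python3 m.py 3; python3 rel.py | head -1
$H '[[0,0,0,0.05,0],[0,0,0,0.05,0]]'>/dev/null; python3 m.py 3; python3 rel.py | head -2
```

```text
F [-1.94  1.84 -0.32] M [0.615 0.683 0.067] sd 0.008 tcp [525.1   4.  207.5] yaw -25.3 gap 0.02300801974603642 t 42.35
zt 74.48 [-0.022  0.013 -0.154] 16.8 191 313
F [-3.06  2.65  0.17] M [0.79  0.824 0.081] sd 0.014 tcp [525.1   4.1 207.5] yaw -28.2 gap 0.02307538328569811 t 42.7
zt 74.39 [-0.088  0.069 -0.185] 20.4 187 323
O in tool [  1.74   3.7  110.16] yaw -28.2
```

```bash
H="python3 -m handwheel"
$H '[[0,0.1,0.1,0.04,0],[0,0.1,0.1,0.04,0]]'>/dev/null; python3 m.py 3; python3 rel.py | head -1
$H '[[0,0.1,0.1,0.04,0],[0,0.1,0.1,0.04,0]]'>/dev/null; python3 m.py 3; python3 rel.py | head -1;python3 rel.py | head -1
```

```text
F [-3.49  3.45  1.08] M [0.989 1.026 0.097] sd 0.013 tcp [525.2   4.  207.4] yaw -30.5 gap 0.023151665537233815 t 43.05
zt 74.28 [-0.006  0.025 -0.215] 18.9 191 318
F [-3.89  3.92  1.02] M [1.157 1.151 0.113] sd 0.015 tcp [525.2   4.  207.3] yaw -32.8 gap 0.023414743808720634 t 43.4
zt 74.16 [-0.234  0.066 -0.252] 18.7 192 324
zt 74.26 [-0.055  0.078 -0.248] 14.9 188 312
```

```bash
H="python3 -m handwheel"
$H '[[0,0.05,0.05,0.025,0],[0,0.05,0.05,0.025,0],[0,0.05,0.05,0.025,0]]'>/dev/null; python3 m.py 4; python3 rel.py | head -1;python3 rel.py | head -1
$H '[[0,0,0,-0.1,0],[0,0,0,-0.2,0],[0,0,0,-0.25,0],[0,0,0,-0.25,0]]'>/dev/null; python3 m.py 3; python3 rel.py | head -1
$H '[[0,0,-3,0,0],[0,0,-8,0,0],[0,0,-14,0,0],[0,0,-24,0,0],[0,0,-50,0,0],[0,0,-50,0,0]]'; python3 rel.py; python3 tool.py .495 -.326 .26
```

```text
F [-3.72  3.24  1.54] M [1.198 1.178 0.118] sd 0.044 tcp [525.3   4.1 207.3] yaw -34.2 gap 0.023004441668164198 t 43.95
zt 74.24 [-0.09   0.041 -0.273] 18.1 188 315
zt 74.2 [-0.116 -0.002 -0.265] 20.9 194 317
F [-1.92  1.26 -0.9 ] M [ 0.284  0.594 -0.006] sd 0.012 tcp [525.9   3.2 207.3] yaw -20.0 gap 0.023119513937711635 t 44.55
zt 74.07 [-0.072  0.13  -0.27 ] 16.4 195 329
clock: 45.2
tcp_pos: [0.5278, 0.0033, 0.2614]
orientation: [0.002, 0.819, 0.574, 0.003]
wrist_force: [0.3, 1.0, -1.0]
finger_gap: 0.0232
grip_force: 79.2
zt 74.06 [-0.109 -0.07  -0.27 ] 16.6 224 343
O in tool [6.8000e-01 1.3000e-01 1.6436e+02] yaw -20.0
shaft y 0.88 x 1.0399999999999991
shaft y 1.17 x 1.0500000000000007
2.5ez in tool [-0.42 -1.16 -2.17]
shift mm [-3.206e+02  8.210e+01 -3.000e-01] yaw y -19.95 j [-0.15  0.21 -0.02  1.33 -0.    1.77]
```

```bash
H="python3 -m handwheel"
$H '[[-40,10,0,0,0],[-80,20,0,0,0],[-121,30,0,0,0],[-161,40,0,0,0],[-201,50,0,0,0],[-241,61,0,0,0],[-281,71,0,0,0],[-321,81,0,0,0]]' >/dev/null; $H '[[0,0,0,0,0],[0,0,0,0,0],[0,0,0,0,0]]'
python3 - <<'E'
from tool import *
s,T=tool(); tcp=s['tcp_pos']; d=grab('wrist','w12'); w=cloud(d); t=(w-tcp)@T*1e3
m=(t[...,2]>80)&(t[...,2]<96)&(abs(t[...,1])<14)&(abs(t[...,0])<14); p=t[m]
print('shaft',len(p),'y',p[:,1].mean().round(2),p[:,1].min().round(2),p[:,1].max().round(2),'x',np.percentile(p[:,0],95).round(2)-8)
m=(abs(w[...,2]-.09)<.003)&(abs(w[...,0]-.495)<.04)&(abs(w[...,1]+.326)<.04); p=w[m]
r=cv2.minAreaRect(p[:,:2].astype(np.float32)); print('stand',len(p),r,'in tool',(T.T@(np.array([*r[0],.09])-tcp)*1e3).round(1)); print(tcp)
E
```

```text
clock: 46.35
tcp_pos: [0.492, -0.3249, 0.2567]
orientation: [-0.001, 0.819, 0.574, 0.0]
wrist_force: [-0.3, -0.0, -1.2]
finger_gap: 0.0232
grip_force: 79.1
shaft 128 y 1.17 -6.57 8.86 x 0.8900000000000006
stand 1862 ((0.49421727657318115, -0.3260714113712311), (0.0500737726688385, 0.05045648664236069), 6.203125476837158) in tool [ -0.5   2.6 166.7]
[ 0.49202462 -0.32487026  0.25669676]
```

```bash
H="python3 -m handwheel"
$H '[[-1.4,1.5,25,0,0],[-1.4,1.5,45,0,0],[-1.4,1.5,65,0,0],[-1.4,1.5,85,0,0],[-1.4,1.5,105,0,0],[-1.4,1.5,125,0,0],[-1.4,1.5,133,0,0],[-1.4,1.5,133,0,0]]'; python3 m.py 1
$H '[[0,0,1.5,0,0],[0,0,2.5,0,0],[0,0,2.5,0,0],[0,0,2.5,0,0.5],[0,0,2.5,0,0.7],[0,0,2.5,0,0.7]]'; $H '[[0,0,-30,0,0.8],[0,0,-70,0,0.8],[0,0,-100,0,0.8],[0,0,-130,0,0.8],[0,0,-130,0,0.8]]'
python3 - <<'E'
from tool import *
for n in('scene','side'):
    d=grab(n); w=cloud(d); hsv=cv2.cvtColor(d['color'],cv2.COLOR_BGR2HSV); H,S,V=[hsv[...,i].astype(int) for i in range(3)]
    o=(abs(w[...,0]-.4945)<.03)&(abs(w[...,1]+.326)<.03)&(H>=4)&(H<20)&(S>150)&(w[...,2]>.10); p=w[o]
    t=p[p[:,2]>.161]; print(n,'top z',np.percentile(p[:,2],99),cv2.minAreaRect(t[:,:2].astype(np.float32)))
E
python3 tool.py .5627 -.0700 .19
```

```text
clock: 47.2
tcp_pos: [0.4928, -0.3259, 0.1233]
orientation: [-0.001, 0.818, 0.575, -0.0]
wrist_force: [0.1, -0.1, -1.1]
finger_gap: 0.0231
grip_force: 79.1
F [ 0.12 -0.07 -1.09] M [ 0.03  -0.005  0.008] sd 0.0 tcp [ 492.8 -325.9  123.3] yaw -19.9 gap 0.02312019247207961 t 47.2
clock: 47.8
tcp_pos: [0.4933, -0.3278, 0.1222]
orientation: [0.0, 0.819, 0.574, 0.0]
wrist_force: [0.5, -0.2, 0.2]
finger_gap: 0.0599
grip_force: 0.0
clock: 48.3
tcp_pos: [0.4949, -0.3291, 0.2569]
orientation: [0.004, 0.819, 0.574, 0.001]
wrist_force: [0.3, -0.3, 0.4]
finger_gap: 0.0683
grip_force: 0.0
scene top z 0.16938613606860153 ((0.49385273456573486, -0.32646477222442627), (0.023621374741196632, 0.02523100934922695), 70.81070709228516)
side top z 0.16772497193876956 ((0.4943075180053711, -0.3283730447292328), (0.026369890198111534, 0.023619940504431725), 71.7938461303711)
shift mm [266.1 -23.1  62.3] yaw y -19.95 j [-0.72  0.34  0.14  1.36  0.    1.2 ]
```

```bash
H="python3 -m handwheel"
$H '[[45,-4,0,0,0.8],[90,-8,0,0,0.8],[133,-12,0,0,0.8],[178,-15,0,0,0.8],[200,-18,0,0,0.8],[200,-18,0,0,0.8],[200,-18,0,0,0.8]]'>/dev/null
python3 - <<'E'
from h import *
d=grab('wrist','w13'); w=cloud(d); hsv=cv2.cvtColor(d['color'],cv2.COLOR_BGR2HSV); H,S,V=[hsv[...,i].astype(int) for i in range(3)]
m=((H<6)|(H>175))&(S>150)&(abs(w[...,2]-.0685)<.006)&(w[...,0]>.5); p=w[m]; print(m.sum(),cv2.minAreaRect(p[:,:2].astype(np.float32)),p[:,2].mean())
m=(abs(w[...,2]-.0345)<.0025)&(S>90)&(w[...,0]>.535)&(w[...,0]<.59)&(abs(w[...,1]+.02)<.07)
p=w[m]; print(m.sum(),cv2.minAreaRect(p[:,:2].astype(np.float32)))
reg=(w[...,0]>.44)&(w[...,0]<.68)&(w[...,1]>-.2)&(w[...,1]<.09)
m=(w[...,2]>.012)&reg&(w[...,2]<.2); print(cv2.minAreaRect(w[m][:,:2].astype(np.float32)))
print(sensors.get_state()['tcp_pos'],sensors.get_state()['clock'])
E
```

```text
253 ((0.5626785159111023, -0.07002200931310654), (0.019152021035552025, 0.011273662559688091), 0.0138683607801795) 0.0685154096254359
2445 ((0.5624547600746155, -0.0224086195230484), (0.03586827963590622, 0.1077943742275238), 0.3326716125011444)
((0.5526942014694214, -0.05237318575382233), (0.16032414138317108, 0.22830864787101746), 0.11484003067016602)
[ 0.54393388 -0.13373967  0.25067947] 49.15
```

```bash
python3 -c "
from h import *; print(workorder.hand_in())"
```

```text
the job is handed in; nothing more can be done
None
```

I handed the job in at about 49 s. The block is home within about 1 mm, and the driver is back fully down in its stand. The screw bears on the block with an estimated 5–10 N, judged from torque and a lift test made before the last 0.1 rad turn, not measured directly afterwards. The hand-in reported no verdict.

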